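# Fetch the silicon reference from behind the objective cases

## Robot

A 6-joint arm with a two-finger parallel gripper is mounted at the origin on the work surface. World frame = base frame: x ahead of the robot, y to its left, z up, the work surface at z = 0. Lengths are in mm, angles in degrees, forces in N, time in s.
With the tool pointing down it reaches from about 350 to 850 mm from the base axis. Payload 8.1 kg.
Tool frame: the origin (TCP) lies at the very end of the fingers, on their centre line; the grasp point (between the pads) lies 19 mm behind it; z points along the fingers, y is the direction in which the jaws open and shut (so a half turn about z gives the same grasp; the last joint's range is limited). The gripper opens to 85 mm and grips with 20 to 120 N. Pads are 22 mm wide; open, the fingers measure 114 mm over their backs; the gripper's body (76 mm by 85 mm) begins 54 mm behind the grasp point. The pads swing forward as they close: fully open they stand 13 mm farther back than shut.
Start: joints at [-75.711, 7.471, 85.268, -0, 87.261, -4.893], TCP at [197.168, -566.683, 210.792] pointing down, gripper open.
Joint ranges: [-169.43, 169.43], [-51.17, 129.36], [1.28, 143.12], [-76.62, 256.62], [0, 156.53], [-152.29, 152.29]. Speed limits (degrees/s): [136.94, 136.94, 159.86, 180, 180, 180].

## Interface

Orientations are given as [roll, pitch, yaw] about the fixed x, y, z axes, in that order (R = Rz(yaw) Ry(pitch) Rx(roll)).
In Python, from bench import sensors, viewer, job gives the robot as it stands.
- The arm moves only by the shell command python3 -m pendant 'ROWS' [FORCE]. ROWS is JSON, one flat list of numbers, 5 for each row, row after row: the shift along the world's x, y, z in mm, then the turn about the world's z in rad, then the finger opening in mm, from 0 to 85.4. In form: [x, y, z, twist, hand, x, y, z, twist, hand, ...]. A call has 1 to 12 rows; each row shifts and turns the pose as measured when the row begins; what a row does not reach is not made up. A row lasts 1/12 s, in which the tool goes at most 41.7 mm and 7.16 degrees, less where a joint would pass 70% of its speed; a pose out of reach is approached as far as the arm can. A call with a gripper value outside its range is refused whole. The fingers move at their own pace and stop on an object; FORCE is the grip in N (left out, the last holds). Time passes only in rows, so rows that do not move let the fingers close. It gives the time, the measured TCP pose, the force and the opening at its end, in the units of the state.
- sensors.sense(): the state, without advancing time (a new reading comes with each control period).
- viewer.snapshot(name): name is "scene" or "top"; returns a dict with "frame" (400x640x3 uint8, blue, green, red), "z_map" (400x640 float32, mm along the optical axis (not along the pixel's ray), 0 where there is no reading), "fx", "fy", "cx", "cy" (pixels), "k1" (the pictures are not rectified: a ray, as slopes to the right and down, at radius r is drawn at 1 + k1 r^2 times it, then the intrinsics apply), "view" (4x4, takes a point from world to camera coordinates). Camera axes: x right, y down, z forward; pixel columns grow to the right and rows downward; lengths in mm; the calibration is good to about 2 mm. A picture is of the moment at which its call begins.
- job.hand_in(): hands the job in, once; it reports no verdict.
The state is a dict: "time": time; "joint_pos": joint angles; "qd": joint speeds; "joint_efforts": joint torques, N m; "tool_pos": TCP position; "tcp_rot": TCP orientation; "ft_force": force on the tool from outside, world axes, zero at the start; "wrist_torque": the same for the moment, N m; "finger_gap": finger opening in mm.
Only numpy, scipy, OpenCV 4.12 (cv2) and the standard library are available. Lean on these libraries where they do the work, as an engineer would, in place of code of your own. Each camera call takes 0.05 s, during which the arm holds its last target.

## Task

The silicon reference sample stands on the accessory plate behind and between three tall storage cases that leave no room to grip it. First stand all three cases on the black bench mat, then set the reference on the middle of the sample stage's round seat, and finally put each case back on the middle of its own rubber rest, the one of its shape and size. Keep the cases and the reference upright all the time, and leave everything released and at rest.

Things in the scene. Friction and masses are not known exactly. Their poses are not given: they have to be found in the camera images.
- reference_mid (a point): the silicon reference sample: a low round bare-aluminium stub, 40 mm in diameter and 30 mm tall, about 100 g, with a dark polished disc in its top. It starts on the accessory plate (a fixed aluminium plate on the table, 190 x 200 mm, top 12 mm above the table), in the middle between the three cases, each only about 56 mm from it centre to centre, so that a gripper has no room over it until they are gone. The point is its centre, 15 mm above its underside; z up.
- case_wide_mid (a point): the wide round storage case with a black foot and a white ribbed cap on top, part clear between so that a microscope objective can be seen inside: 48 mm in diameter, 94 mm tall. Rigid and closed; the whole outside is one plain cylinder to grip anywhere. The point is its centre, half-way up (47 mm above its underside); z up. About 0.26 kg.
- case_slim_mid (a point): the slim round storage case with a black foot and a white ribbed cap on top, part clear between so that a microscope objective can be seen inside: 36 mm in diameter, 110 mm tall. Rigid and closed; the whole outside is one plain cylinder to grip anywhere. The point is its centre, half-way up (55 mm above its underside); z up. About 0.18 kg.
- case_square_mid (a point): the square storage case with a black foot and a white square lid on top, part clear between so that two filter cubes can be seen inside: 42 x 42 mm, 100 mm tall. Rigid and closed; the whole outside is one plain block to grip anywhere. The point is its centre, half-way up (50 mm above its underside); z up, x and y square to its faces. About 0.24 kg.
- rest_wide: the rest of the wide round case: a flat round black rubber pad, 58 mm in diameter, 3 mm thick, fixed on the accessory plate. At the start the wide case stands on it and its edge shows all round. Origin at the centre of its underside (12 mm above the table); its top is 3 mm higher. Behind the pads two little clear chip boxes, 16 mm tall, lie on the plate.
- rest_slim: the rest of the slim round case: the same kind of black rubber pad, 46 mm in diameter, 3 mm thick. At the start the slim case stands on it. Origin at the centre of its underside (12 mm above the table).
- rest_square: the rest of the square case: a square black rubber pad, 52 x 52 mm, 3 mm thick. At the start the square case stands on it. Origin at the centre of its underside (12 mm above the table); x and y square to its sides.
- mat: the side area: a plain black rubber bench mat, rectangular, lying on the table beside the accessory plate, 250 mm along its x, 130 mm along its y, 3 mm thick, fixed. It holds the three cases in a row along its x. Origin at the centre of its underside, z = 0 at the table.
- stage: the sample stage: a square two-axis translation stage about 125 x 110 mm with two small micrometers on its sides, on the table on the other side of the accessory plate from the mat. On its top is the sample seat, a raised dark steel disc 62 mm in diameter, flat, whose top is 47 mm above the table; all the rest of the stage is lower. It is bolted down and does not move. Origin at the centre of its underside, on the seat's axis.

How it is judged:
By the outcome, as a careful person would: the job done as asked, in the order asked, and still so for the second after the job is handed in, with the robot touching nothing.
It also fails if it takes over 144 s, if anything falls off the work surface, if the arm or the gripper's body presses on something with over 40 N, if the wrist force passes 120 N, or if a joint passes its speed limit or range.

## Working session

There is one attempt and no reset: what is moved stays moved. The work goes in short steps, Python scripts to look and compute and a shell command to move; the robot and the scene stay as the last step left them, time stands still between calls to the robot, and variables do not carry over. Pictures are saved under pics/ and viewed, and the job is handed in when it is done.

```bash
ls; mkdir -p pics; python3 - <<'E'
from bench import sensors, viewer
import cv2
print(sensors.sense())
for n in ("scene","top"):
    s=viewer.snapshot(n); cv2.imwrite(f"pics/{n}0.png",s["frame"])
    print(n,{k:s[k] for k in("fx","fy","cx","cy","k1","view")})
E
```

```text
pics
{'time': 0.0, 'joint_pos': array([-7.57102743e+01,  7.51327575e+00,  8.53311559e+01, -2.00757457e-03,
        8.72614134e+01, -4.89486137e+00]), 'qd': array([-0.02940788,  0.12203485,  0.02296462, -0.01393036, -0.04914076,
       -0.10048453]), 'joint_efforts': array([-4.43241288e-04, -5.69407010e+01, -5.00543618e+01, -2.81649436e-04,
        1.51442410e-02, -7.92522570e-06]), 'tool_pos': array([ 197.00969267, -566.09970963,  209.74558538]), 'tcp_rot': array([-1.79894370e+02, -7.03370726e-03,  1.91846784e+01]), 'ft_force': array([ 0.50540895, -0.20058726,  1.15279748]), 'wrist_torque': array([-0.0360871 , -0.00243008, -0.03542532]), 'finger_gap': 85.50055804442866}
scene {'fx': 473.9963285335712, 'fy': 473.9963285335712, 'cx': 315.81715879686544, 'cy': 202.63641519270803, 'k1': -0.04562061620874862, 'view': array([[ 1.61652265e-01,  9.86746117e-01, -1.41649267e-02,
        -7.59911934e+01],
       [ 8.27884038e-01, -1.43411096e-01, -5.42255731e-01,
        -3.88248631e+02],
       [-5.37100145e-01,  7.59299503e-02, -8.40094088e-01,
         1.34578469e+03],
       [ 0.00000000e+00,  0.00000000e+00,  0.00000000e+00,
         1.00000000e+00]])}
top {'fx': 509.12367407907726, 'fy': 509.12367407907726, 'cx': 317.57993091929586, 'cy': 202.18458878669554, 'k1': -0.005193073817552591, 'view': array([[ 3.80692592e-03, -9.99734051e-01, -2.27449867e-02,
         2.07254768e+01],
       [-9.90462180e-01, -6.36903983e-04, -1.37783398e-01,
         5.45523154e+02],
       [ 1.37732268e-01,  2.30525803e-02, -9.90201192e-01,
         1.19595969e+03],
       [ 0.00000000e+00,  0.00000000e+00,  0.00000000e+00,
         1.00000000e+00]])}
```

View pics/scene0.png

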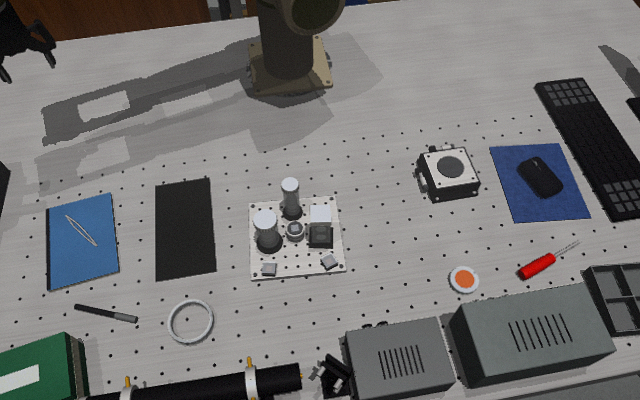

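View pics/top0.png

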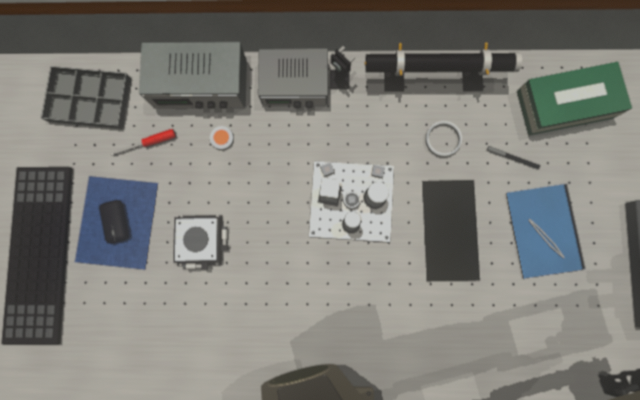

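The scene view shows the accessory plate near (296,237), with the wide case on its left at (266,230), the slim case in front at (290,198) and the square one at (320,225). The mat is at (186,228) and the stage at (450,170). In the top view the plate is at (352,200), the mat at (451,230) and the stage seat at (196,239). I'll enlarge these next.

```bash
cat > h.py <<'E'
import numpy as np, cv2
from bench import sensors, viewer
def K(s): return np.array([[s["fx"],0,s["cx"]],[0,s["fy"],s["cy"]],[0,0,1.]])
def D(s): return np.array([s["k1"],0,0,0,0.])
def ray(s,u,v):
    p=cv2.undistortPoints(np.array([[[u,v]]],float),K(s),D(s))[0,0]
    R=s["view"][:3,:3];t=s["view"][:3,3]
    return -R.T@t, R.T@np.array([p[0],p[1],1])
def atz(s,u,v,z):
    o,d=ray(s,u,v); return o+d*(z-o[2])/d[2]
def proj(s,P):
    R=s["view"][:3,:3];t=s["view"][:3,3]
    return cv2.projectPoints(np.array(P,float).reshape(-1,1,3),cv2.Rodrigues(R)[0],t,K(s),D(s))[0][:,0]
def cloud(s):
    h,w=s["z_map"].shape
    uv=np.stack(np.meshgrid(np.arange(w),np.arange(h)),-1).reshape(-1,1,2).astype(float)
    p=cv2.undistortPoints(uv,K(s),D(s))[:,0]; z=s["z_map"].reshape(-1).astype(float)
    c=np.c_[p*z[:,None],z]; R=s["view"][:3,:3];t=s["view"][:3,3]
    W=(c-t)@R; W[z==0]=np.nan
    return W.reshape(h,w,3)
def crop(s,x0,y0,x1,y1,k,name,pts=None,circ=()):
    f=cv2.resize(s["frame"][y0:y1,x0:x1],None,fx=k,fy=k,interpolation=cv2.INTER_CUBIC)
    for P in circ:
        q=(proj(s,P)-[x0,y0]+.5)*k
        cv2.polylines(f,[np.int32(q)],True,(0,0,255),1)
    cv2.imwrite("pics/"+name,f)
def ring(x,y,z,r): a=np.linspace(0,2*np.pi,49)[:-1]; return np.c_[x+r*np.cos(a),y+r*np.sin(a),0*a+z]
def rect(x,y,z,lx,ly,yaw):
    c,s_=np.cos(np.radians(yaw)),np.sin(np.radians(yaw))
    return np.array([[x+c*a-s_*b,y+s_*a+c*b,z] for a,b in [(lx/2,ly/2),(-lx/2,ly/2),(-lx/2,-ly/2),(lx/2,-ly/2)]])
E
python3 - <<'E'
from h import *
s=viewer.snapshot("top"); c=viewer.snapshot("scene")
crop(s,300,150,400,250,6,"t1.png"); crop(c,240,165,350,285,5,"c1.png")
crop(s,165,205,235,275,6,"t2.png"); 
for n,S in(("top",s),("scene",c)):
    W=cloud(S).reshape(-1,3); m=(W[:,0]>350)&(W[:,0]<800)&(W[:,1]>-350)&(W[:,1]<400)
    W=W[m]
    for lo,hi in [(-5,6),(8,18),(40,52),(100,107),(107,115),(115,121),(121,130)]:
        q=W[(W[:,2]>lo)&(W[:,2]<hi)]; 
        print(n,lo,hi,len(q),q.mean(0).round(1) if len(q) else "",q.min(0).round() if len(q) else "",q.max(0).round() if len(q) else "")
E
```

```text
top -5 6 40968 [ 5.761e+02  1.540e+01 -1.000e-01] [ 350. -350.   -5.] [800. 400.   6.]
top 8 18 5024 [564.2 -31.4  12.2] [ 360. -349.    8.] [800. 400.  18.]
top 40 52 2215 [504.9 262.1  44.2] [ 384. -124.   40.] [800. 399.  52.]
top 100 107 271 [709.  154.7 104.3] [ 535. -141.  100.] [800. 400. 107.]
top 107 115 602 [617.1  17.9 110.7] [ 479. -141.  107.] [800. 398. 115.]
top 115 121 152 [557.  -16.3 116.9] [ 478. -119.  115.] [591.  15. 121.]
top 121 130 182 [494.6 -57.6 124.7] [477. -75. 121.] [512. -42. 129.]
scene -5 6 47445 [607.    2.    1.8] [ 350. -350.   -5.] [800. 400.   6.]
scene 8 18 5522 [585.5 -20.3  13.8] [ 359. -350.    8.] [797. 400.  18.]
scene 40 52 2349 [481.6 244.2  45.9] [ 382. -139.   40.] [798. 372.  52.]
scene 100 107 141 [623.1  28.4 104. ] [ 499. -141.  100.] [799. 400. 107.]
scene 107 115 806 [645.6  47.8 111.2] [ 499. -140.  107.] [800. 399. 115.]
scene 115 121 352 [565.1 -10.2 117.1] [ 499. -102.  115.] [592.  17. 121.]
scene 121 130 218 [496.8 -57.3 126.3] [477. -75. 121.] [557. -24. 130.]
```

View pics/t1.png

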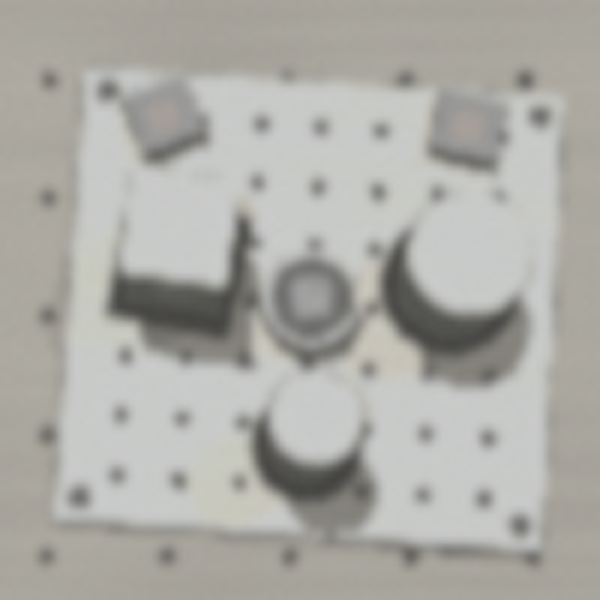

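View pics/c1.png

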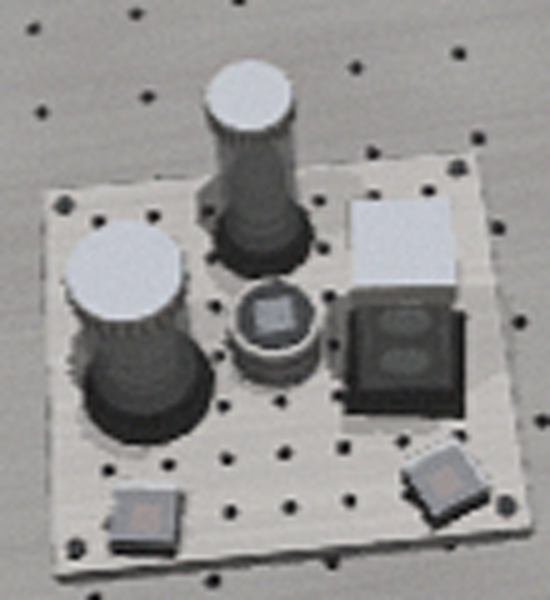

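View pics/t2.png

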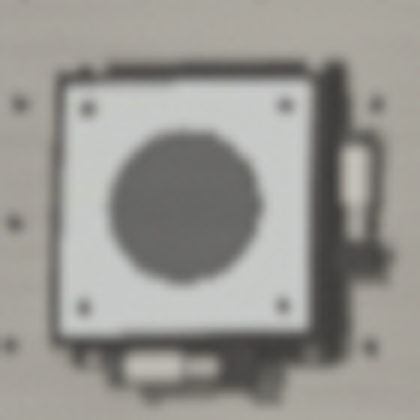

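The top crop shows the caps: wide centre (468,252), slim (315,420), square lid roughly (125-240, 170-290), reference disc (313,297). In the scene crop they are wide (125,272), slim (249,96), square lid (350-454, 200-288) and reference disc (277,313). The seat centre is at (185,206) in its own crop. I'll convert these in both views and overlay the result.

```bash
python3 - <<'E'
from h import *
s=viewer.snapshot("top"); c=viewer.snapshot("scene")
T=lambda x,y,z:atz(s,300+x/6-.5,150+y/6-.5,z)[:2].round(1)
C=lambda x,y,z:atz(c,240+x/5-.5,165+y/5-.5,z)[:2].round(1)
print("wide",T(468,252,109),C(125,272,109))
print("slim",T(315,420,125),C(249,96,125))
print("ref",T(313,297,42),C(277,313,42))
print("sq T",[T(x,y,115) for x,y in [(133,172),(243,172),(236,288),(121,278)]],"C",[C(x,y,115) for x,y in [(352,200),(452,200),(455,286),(350,283)]])
print("seat",atz(s,165+185/6-.5,205+206/6-.5,47).round(1))
print("mat T",[atz(s,u,v,3)[:2].round(1) for u,v in[(422,181),(474,180),(479,279),(427,281)]])
print("mat C",[atz(c,u,v,3)[:2].round(1) for u,v in[(155,185),(210,178),(216,271),(155,280)]])
# depth: top faces
for n,S in(("top",s),("scene",c)):
    W=cloud(S).reshape(-1,3)
    for nm,x,y,z,r in(("wide",572,-101,109,40),("slim",495,-58,125,35),("sq",573,-15,115,40),("ref",550,-55,42,15),("seat",505,255,47,45)):
        m=(np.hypot(W[:,0]-x,W[:,1]-y)<r)&(abs(W[:,2]-z)<3.5); q=W[m]
        if len(q): print(n,nm,len(q),q.mean(0).round(1),((q.min(0)+q.max(0))/2).round(1),(q.max(0)-q.min(0)).round(), cv2.minAreaRect(q[:,:2].astype(np.float32)))
E
```

```text
wide [ 560.3 -116.5] [ 559.3 -116.8]
slim [494.3 -57.3] [494.1 -57.2]
ref [552.7 -60.4] [549.5 -57.6]
sq T [array([590.2,  11. ]), array([590.2, -30.9]), array([545.5, -28.1]), array([549.4,  15.5])] C [array([544.9, -22.7]), array([551.8,  17. ]), array([591.5,  11. ]), array([583.1, -29.5])]
seat [455.4 314.4  47. ]
mat T [array([ 603.9, -237.8]), array([ 606.4, -366.9]), array([ 362.4, -369.7]), array([ 357.2, -243.9])]
mat C [array([ 356.1, -369.8]), array([ 358.3, -238.5]), array([ 604.8, -236.2]), array([ 604.4, -364.9])]
top wide 276 [ 559.8 -115.7  108.7] [ 559.5 -116.7  109. ] [47. 44.  7.] ((560.3917236328125, -115.44166564941406), (40.41693115234375, 47.23822784423828), 45.56258010864258)
top slim 178 [494.1 -57.7 124.9] [494.4 -57.4 124.9] [34. 36.  7.] ((493.9651184082031, -56.88426971435547), (33.311920166015625, 34.93968200683594), 43.31837463378906)
top sq 288 [568.6  -6.8 114.8] [568.8  -6.9 115. ] [44. 43.  7.] ((568.4708251953125, -6.570381164550781), (41.413726806640625, 41.899574279785156), 82.46806335449219)
top ref 97 [549.4 -55.3  41.9] [550.3 -55.3  42.1] [29
[... 433 characters left out ...]
5522461), 67.18836212158203)
scene slim 197 [496.2 -57.5 126.2] [495.5 -57.1 125.2] [38. 36.  7.] ((494.9632873535156, -58.26030349731445), (36.66310119628906, 34.29682540893555), 32.01051712036133)
scene sq 365 [569.9  -6.3 116.4] [568.9  -6.1 115.4] [47. 46.  6.] ((568.663818359375, -6.228776931762695), (40.133941650390625, 44.85736846923828), 79.79596710205078)
scene ref 110 [550.6 -54.6  43.3] [549.9 -54.6  42.1] [29. 29.  7.] ((550.38525390625, -54.893226623535156), (27.871337890625, 27.878459930419922), 67.79926300048828)
scene seat 187 [489.3 279.6  46.3] [487.8 280.1  46.9] [46. 39.  7.] ((487.623779296875, 279.7921142578125), (46.16287612915039, 39.3056755065918), 1.247178077697754)
```

```bash
python3 - <<'E'
from h import *
s=viewer.snapshot("top"); c=viewer.snapshot("scene")
P=[ring(560,-116.7,109,24),ring(494.3,-57.3,125,18),rect(568.7,-6.7,115,42,42,-8),ring(551,-60.5,42,20),
 ring(560,-116.7,15,29),ring(494.3,-57.3,15,23),rect(568.7,-6.7,15,52,52,-8),ring(551,-60.5,12,20)]
crop(s,300,150,400,250,6,"t3.png",circ=P); crop(c,240,165,350,285,5,"c3.png",circ=P)
Q=[ring(455.4,314.4,47,31)]
crop(s,165,205,235,275,6,"t4.png",circ=Q); crop(c,405,135,495,215,6,"c4.png",circ=Q)
a=[cv2.imread("pics/"+n) for n in("t4.png","c4.png")]
h=max(i.shape[0] for i in a); a=[cv2.copyMakeBorder(i,0,h-i.shape[0],0,0,0) for i in a]
im=np.hstack(a); cv2.imwrite("pics/s4.png",cv2.resize(im,None,fx=.83,fy=.83))
E
```

```text
(no output)
```

View pics/t3.png

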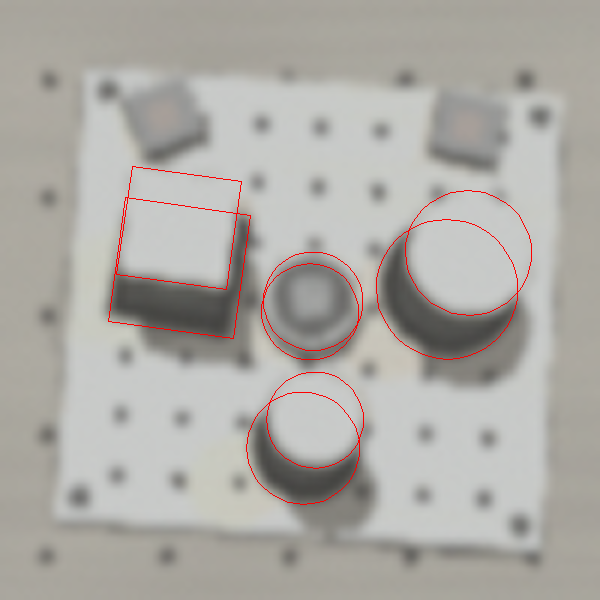

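View pics/c3.png

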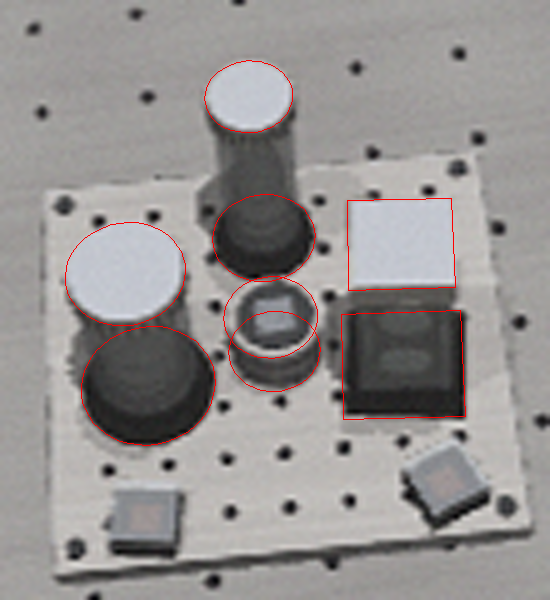

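View pics/s4.png

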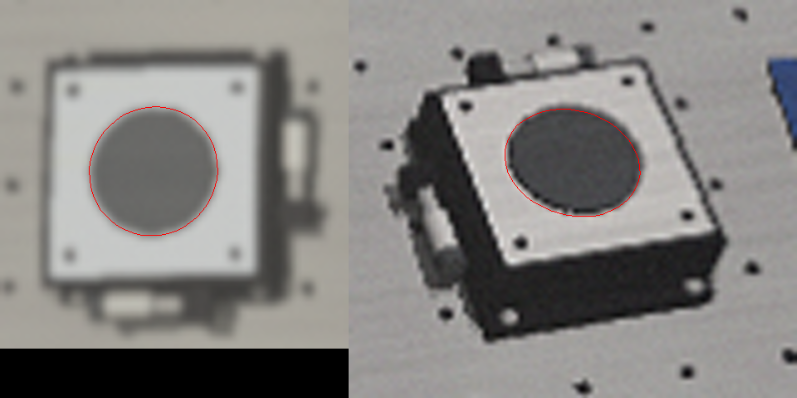

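Overlays fit for the cases and the seat. The two views disagree by about 3 mm on the reference, so I'll remeasure it once the cases are clear. I start with the wide case, jaws along world y.

```bash
python3 -m pendant '[24,30,0,-0.03,85,24,30,0,-0.03,85,24,30,0,-0.03,85,24,30,0,-0.03,85,24,30,0,-0.03,85,24,30,0,-0.03,85,24,30,0,-0.03,85,24,30,0,-0.03,85,24,30,0,-0.03,85,24,30,0,-0.03,85,24,30,0,-0.03,85,24,30,0,0,85]' 60
```

```text
time: 1.4
tool_pos: [488.5, -195.0, 211.1]
tcp_rot: [179.8, -0.1, -1.5]
ft_force: [0.8, 0.2, 0.5]
finger_gap: 85.3
```

```bash
python3 -m pendant '[24,26,0,0.02,85,24,26,-20,0,85,23,26,-30,0,85,0,0,-30,0,85,0,0,-20,0,85,0,0,0,0,85]' 60
```

```text
time: 1.9
tool_pos: [566.3, -106.7, 114.7]
tcp_rot: [179.7, -0.7, 0.3]
ft_force: [-0.5, -0.1, -0.7]
finger_gap: 85.0
```

```bash
python3 -m pendant '[-6,-10,0,0,85,0,0,0,0,85,0,0,0,0,85]' 60;python3 -c "
from bench import sensors;s=sensors.sense();print(s['tool_pos'],s['qd'].round(1))"
```

```text
time: 2.15
tool_pos: [559.3, -117.7, 115.7]
tcp_rot: [179.8, -0.6, 0.3]
ft_force: [-0.7, -0.3, -0.7]
finger_gap: 84.7
[ 559.31705172 -117.70662501  115.70370856] [-1.5 -1.1 -0.2 -0.8  0.8 -1. ]
```

```bash
python3 -m pendant '[0,1,-12,0,85,0,0,-12,0,85,0,0,-10,0,85,0,0,-8,0,85,0,0,-4,0,85,0,0,0,0,85,0,0,0,0,85]' 60
```

```text
time: 2.73
tool_pos: [560.9, -119.6, 69.4]
tcp_rot: [179.6, -1.0, 0.1]
ft_force: [-0.3, -0.1, 0.0]
finger_gap: 85.3
```

```bash
python3 - <<'E'
from h import *
c=viewer.snapshot("scene"); crop(c,210,80,370,240,4,"c5.png")
E
```

```text
(no output)
```

View pics/c5.png

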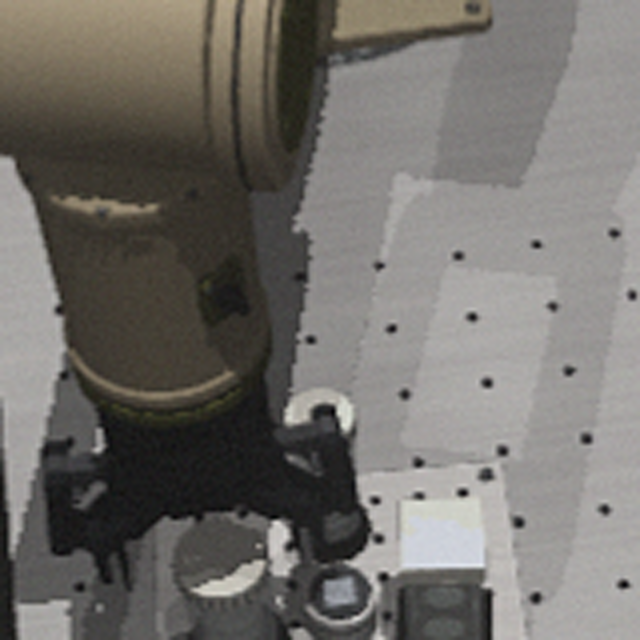

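The jaws straddle the wide case's cap at crop (220,560), with nothing touched. I centre y and close.

```bash
python3 -m pendant '[-1,2.5,0,0,85,0,0,0,0,60,0,0,0,0,48,0,0,0,0,40,0,0,0,0,40,0,0,0,0,40,0,0,0,0,40,0,0,0,0,40]' 60
```

```text
time: 3.45
tool_pos: [561.2, -116.7, 71.4]
tcp_rot: [179.6, -1.2, 0.1]
ft_force: [-0.1, -0.0, -2.0]
finger_gap: 45.7
```

```bash
python3 -m pendant '[0,0,0,0,40,0,0,0,0,40]' 60;  python3 -m pendant '[0,0,8,0,40,0,0,20,0,40,0,0,25,0,40,0,0,25,0,40,0,0,20,0,40,0,0,10,0,40,0,0,0,0,40]'
```

```text
time: 3.62
tool_pos: [561.1, -116.7, 71.3]
tcp_rot: [179.6, -1.2, 0.1]
ft_force: [0.9, -0.7, 0.5]
finger_gap: 46.3
time: 4.2
tool_pos: [557.0, -115.7, 182.7]
tcp_rot: [179.7, -0.7, 0.1]
ft_force: [0.0, -0.7, -2.1]
finger_gap: 45.9
```

```bash
python3 -m pendant '[0,-10,0,0,40,0,-20,0,0,40,0,-25,0,0,40,0,-25,0,0,40,0,-25,0,0,40,0,-25,0,0,40,0,-23,0,0,40,0,-18,0,0,40,0,-10,0,0,40,0,-4,0,0,40,0,0,0,0,40,0,0,0,0,40]'
```

```text
time: 5.2
tool_pos: [547.5, -310.5, 164.1]
tcp_rot: [-179.7, 0.4, 0.2]
ft_force: [0.0, -0.1, -2.7]
finger_gap: 46.1
```

```bash
python3 -m pendant '[9,6,-10,0,40,0,0,-20,0,40,0,0,-22,0,40,0,0,-18,0,40,0,0,-10,0,40,0,0,-5,0,40,0,0,0,0,40,0,0,0,0,40]'
```

```text
time: 5.87
tool_pos: [561.1, -293.8, 74.5]
tcp_rot: [-179.6, 0.2, 0.7]
ft_force: [-0.1, 0.1, -1.9]
finger_gap: 46.0
```

```bash
python3 -m pendant '[-2,-9,-4,-0.01,40,0,0,-4,0,40,0,0,-3,0,40,0,0,-2,0,40,0,0,0,0,40]';  python3 -m pendant '[0,0,-1,0,40,0,0,-1,0,40]'
```

```text
time: 6.28
tool_pos: [561.4, -305.4, 64.7]
tcp_rot: [-179.8, -0.1, 0.1]
ft_force: [0.1, 0.6, -2.1]
finger_gap: 46.1
time: 6.45
tool_pos: [561.7, -306.0, 63.3]
tcp_rot: [-179.8, -0.2, 0.0]
ft_force: [-0.8, 0.4, -2.2]
finger_gap: 45.7
```

```bash
python3 -m pendant '[0,0,-1.5,0,40,0,0,-1.5,0,40]';  python3 -m pendant '[0,0,-1,0,40,0,0,-1,0,40]'; python3 -m pendant '[0,0,-1,0,40]'
```

```text
time: 6.62
tool_pos: [562.0, -306.2, 60.6]
tcp_rot: [-179.8, -0.2, 0.0]
ft_force: [0.7, 1.4, -1.8]
finger_gap: 45.7
time: 6.78
tool_pos: [562.5, -306.2, 59.6]
tcp_rot: [-179.9, -0.3, 0.0]
ft_force: [-3.1, 2.9, 11.9]
finger_gap: 45.4
time: 6.87
tool_pos: [563.0, -306.2, 59.8]
tcp_rot: [-179.9, -0.3, 0.0]
ft_force: [-2.5, 1.7, 5.4]
finger_gap: 45.7
```

Contact at z 59.6, where 59.3 was expected. Releasing and going up.

```bash
python3 -m pendant '[0,0,0,0,55,0,0,0,0,70,0,0,0,0,85,0,0,0,0,85,0,0,0,0,85,0,0,0,0,85]';  python3 -m pendant '[0,0,10,0,85,0,0,20,0,85,0,0,30,0,85,0,0,30,0,85,0,0,20,0,85,0,0,10,0,85,0,0,0,0,85]'
```

```text
time: 7.37
tool_pos: [564.2, -306.8, 61.1]
tcp_rot: [-180.0, -0.5, 0.1]
ft_force: [0.7, 0.0, 0.3]
finger_gap: 84.9
time: 7.95
tool_pos: [561.3, -305.1, 187.0]
tcp_rot: [-179.8, -0.2, 0.0]
ft_force: [0.2, -0.4, 1.6]
finger_gap: 85.0
```

```bash
python3 -m pendant '[-5,15,0,0,85,-8,30,0,0,85,-8,30,0,0,85,-8,30,0,0,85,-8,30,0,0,85,-8,30,0,0,85,-8,30,0,0,85,-6,20,0,0,85,-3,10,0,0,85,0,0,0,0,85,0,0,0,0,85]';  python3 - <<'E'
from h import *
for n in("top","scene"):
    c=viewer.snapshot(n); cv2.imwrite(f"pics/{n}6.png",c["frame"])
E
```

```text
time: 8.87
tool_pos: [490.6, -72.0, 176.0]
tcp_rot: [-179.7, 0.3, -0.1]
ft_force: [0.8, -0.5, 0.5]
finger_gap: 85.3
```

View pics/scene6.png

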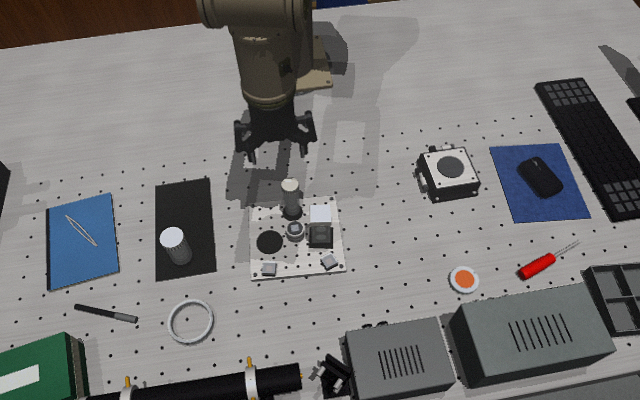

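The wide case stands on the mat at (173,245) and its bare rest shows at (269,242). Next is the slim case.

```bash
python3 -m pendant '[3,14,-10,0,85,0,0,-20,0,85,0,0,-8,0,85,0,0,0,0,85,0,0,0,0,85]'
```

```text
time: 9.38
tool_pos: [496.1, -64.3, 137.7]
tcp_rot: [-179.8, 0.2, -0.6]
ft_force: [-0.5, 0.8, 1.0]
finger_gap: 84.6
```

```bash
python3 -m pendant '[-2,7,0,0.01,85,0,0,-8,0,85,0,0,-16,0,85,0,0,-16,0,85,0,0,-10,0,85,0,0,-4,0,85,0,0,0,0,85,0,0,0,0,85]'
```

```text
time: 10.05
tool_pos: [496.9, -58.8, 85.3]
tcp_rot: [-179.9, -0.2, -0.1]
ft_force: [1.3, -0.4, -0.1]
finger_gap: 84.8
```

```bash
python3 -m pendant '[-3,1.5,-3,0,85,0,0,0,0,65,0,0,0,0,45,0,0,0,0,28,0,0,0,0,28,0,0,0,0,28,0,0,0,0,28,0,0,0,0,28,0,0,0,0,28]'; python3 -m pendant '[0,0,0,0,28]'
```

```text
time: 10.8
tool_pos: [495.7, -57.5, 85.4]
tcp_rot: [-180.0, -0.4, -0.1]
ft_force: [-0.9, 0.4, -0.3]
finger_gap: 34.4
time: 10.88
tool_pos: [495.7, -57.4, 85.4]
tcp_rot: [-180.0, -0.4, -0.0]
ft_force: [0.5, 0.6, 0.2]
finger_gap: 33.8
```

```bash
python3 -m pendant '[0,0,8,0,28,0,0,20,0,28,0,0,25,0,28,0,0,25,0,28,0,0,20,0,28,0,0,10,0,28,0,0,0,0,28]';  python3 -m pendant '[-4,-12,0,0,28,-8,-22,0,0,28,-9,-25,0,0,28,-10,-27,0,0,28,-10,-27,0,0,28,-10,-27,0,0,28,-10,-27,0,0,28,-10,-27,0,0,28,-8,-20,0,0,28,-4,-10,0,0,28,-1,-3,0,0,28,0,0,0,0,28]'
```

```text
time: 11.47
tool_pos: [491.4, -56.7, 196.9]
tcp_rot: [-179.9, 0.0, -0.1]
ft_force: [0.8, 0.6, -2.1]
finger_gap: 34.1
time: 12.47
tool_pos: [398.0, -288.4, 184.2]
tcp_rot: [-179.3, 0.6, 0.2]
ft_force: [0.3, 0.8, -2.1]
finger_gap: 33.8
```

```bash
python3 -m pendant '[5,-14,-10,0,28,0,-4,-20,0,28,0,0,-22,0,28,0,0,-20,0,28,0,0,-10,0,28,0,0,-5,0,28,0,0,0,0,28,0,0,0,0,28]'
```

```text
time: 13.13
tool_pos: [407.4, -298.9, 93.4]
tcp_rot: [-179.2, 0.5, 0.5]
ft_force: [1.3, 0.0, -1.8]
finger_gap: 33.7
```

```bash
python3 -m pendant '[-2,-6,-6,-0.01,28,0,0,-5,0,28,0,0,-3,0,28,0,0,-1,0,28,0,0,0,0,28]'; python3 -m pendant '[0,0,-1,0,28,0,0,-1,0,28]'
```

```text
time: 13.55
tool_pos: [407.7, -307.0, 81.0]
tcp_rot: [-179.4, 0.3, -0.1]
ft_force: [-0.0, -0.4, -2.0]
finger_gap: 33.6
time: 13.72
tool_pos: [407.9, -307.5, 79.5]
tcp_rot: [-179.4, 0.2, -0.1]
ft_force: [-0.1, -1.0, -2.3]
finger_gap: 33.9
```

```bash
python3 -m pendant '[0,0,-2,0,28,0,0,-1.5,0,28]'; python3 -m pendant '[0,0,-1,0,28,0,0,-1,0,28]';  python3 -m pendant '[0,0,-1,0,28]'
```

```text
time: 13.88
tool_pos: [408.2, -307.8, 76.3]
tcp_rot: [-179.5, 0.2, -0.1]
ft_force: [0.5, 0.3, -2.3]
finger_gap: 33.7
time: 14.05
tool_pos: [408.2, -307.8, 73.9]
tcp_rot: [-179.5, 0.2, -0.1]
ft_force: [-0.1, 0.4, -1.9]
finger_gap: 33.8
time: 14.13
tool_pos: [408.5, -307.9, 73.4]
tcp_rot: [-179.5, 0.1, -0.1]
ft_force: [-1.4, 3.4, 10.1]
finger_gap: 33.8
```

```bash
python3 -m pendant '[0,0,0,0,45,0,0,0,0,60,0,0,0,0,85,0,0,0,0,85,0,0,0,0,85,0,0,0,0,85]';  python3 -m pendant '[0,0,10,0,85,0,0,20,0,85,0,0,30,0,85,0,0,30,0,85,0,0,20,0,85,0,0,5,0,85,0,0,0,0,85]'; python3 - <<'E'
from h import *
c=viewer.snapshot("scene"); cv2.imwrite(f"pics/c7.png",c["frame"])
E
```

```text
time: 14.63
tool_pos: [409.4, -308.7, 74.6]
tcp_rot: [-179.6, 0.0, -0.1]
ft_force: [-0.3, 0.7, -0.8]
finger_gap: 84.9
time: 15.22
tool_pos: [407.2, -306.7, 196.2]
tcp_rot: [-179.5, 0.2, -0.1]
ft_force: [0.7, -0.2, 0.2]
finger_gap: 85.0
```

View pics/c7.png

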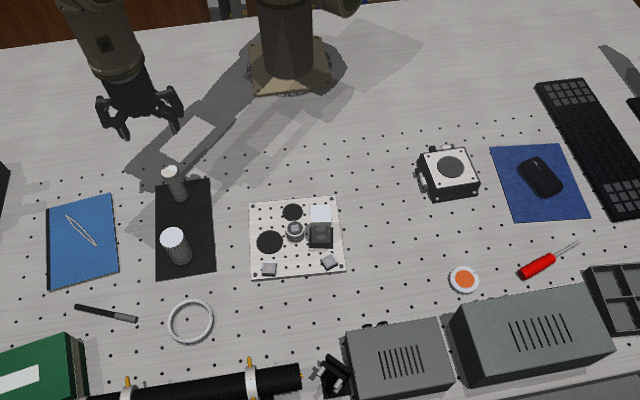

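Both cases stand on the mat: slim at (173,185), wide at (173,245). Now the square one, with yaw about -8°.

```bash
python3 -m pendant '[8,14,0,-0.02,85,15,28,0,-0.02,85,16,30,0,-0.02,85,16,30,0,-0.02,85,16,30,0,-0.02,85,16,30,0,-0.02,85,16,30,0,-0.02,85,16,30,0,0,85,16,30,0,0,85,14,26,0,0,85,8,14,0,0,85,0,0,0,0,85]'; python3 -m pendant '[0,0,0,0,85]'
```

```text
time: 16.27
tool_pos: [557.5, 2.0, 172.3]
tcp_rot: [-179.2, 1.8, -8.9]
ft_force: [0.7, -0.4, -0.9]
finger_gap: 84.7
time: 16.35
tool_pos: [556.5, 2.9, 170.1]
tcp_rot: [-179.2, 2.0, -8.8]
ft_force: [-0.4, -0.0, 0.3]
finger_gap: 84.9
```

```bash
python3 -m pendant '[12,-9,0,0.012,85,0,0,-15,0,85,0,0,-20,0,85,0,0,-6,0,85,0,0,0,0,85,0,0,0,0,85]'
```

```text
time: 16.85
tool_pos: [563.7, -10.9, 122.1]
tcp_rot: [-179.3, 2.5, -8.2]
ft_force: [0.9, -0.1, -0.8]
finger_gap: 85.0
```

```bash
python3 -m pendant '[5,4,0,0,85,0,0,0,0,85,0,0,0,0,85]'; python3 -m pendant '[0,0,0,0,85,0,0,0,0,85,0,0,0,0,85,0,0,0,0,85]';python3 -m pendant '[0,0,30,0,85,0,0,30,0,85,0,0,0,0,85,0,0,0,0,85,0,0,-6,0,85,0,0,-6,0,85,0,0,-6,0,85,0,0,-6,0,85,0,0,-6,0,85]'
```

```text
time: 17.1
tool_pos: [569.3, -7.7, 123.8]
tcp_rot: [-179.3, 2.5, -8.3]
ft_force: [-0.0, -0.4, -0.1]
finger_gap: 85.3
time: 17.43
tool_pos: [571.0, -7.5, 126.4]
tcp_rot: [-179.3, 2.2, -8.3]
ft_force: [1.2, 0.1, -0.1]
finger_gap: 84.8
time: 18.18
tool_pos: [568.8, -7.1, 153.1]
tcp_rot: [-179.3, 2.4, -8.3]
ft_force: [0.5, 0.8, 0.0]
finger_gap: 85.2
```

```bash
python3 -m pendant '[0,0,-1,0,85,0,0,-1,0,85,0,0,-1,0,85,0,0,-1,0,85,0,0,-1,0,85,0,0,-1,0,85,0,0,-1,0,85,0,0,-1,0,85,0,0,-1,0,85,0,0,-1,0,85,0,0,-1,0,85,0,0,-1,0,85]'
```

```text
time: 19.18
tool_pos: [567.1, -6.9, 136.4]
tcp_rot: [-179.3, 2.7, -8.3]
ft_force: [-0.1, -0.1, 0.0]
finger_gap: 85.0
```

```bash
python3 -m pendant '[0,0,0,0,85,0,0,0,0,85,0,0,0,0,85,0,0,0,0,85,0,0,0,0,85,0,0,0,0,85,0,0,0,0,85,0,0,0,0,85,0,0,0,0,85,0,0,0,0,85,0,0,0,0,85,0,0,0,0,85]'
```

```text
time: 20.18
tool_pos: [567.1, -6.9, 136.3]
tcp_rot: [-179.3, 2.7, -8.3]
ft_force: [-0.1, -0.4, -0.2]
finger_gap: 85.0
```

```bash
python3 -m pendant '[0,0,-30,0,85,0,0,-28,0,85,0,0,0,0,85,0,0,0,0,85,0,0,0,0,85,0,0,0,0,85]'
```

```text
time: 20.68
tool_pos: [569.2, -7.1, 81.1]
tcp_rot: [-179.3, 2.4, -8.3]
ft_force: [-0.3, 1.1, 0.1]
finger_gap: 85.1
```

```bash
python3 -m pendant '[-1,0,-12,0,85,0,0,0,0,85,0,0,0,0,65,0,0,0,0,50,0,0,0,0,34,0,0,0,0,34,0,0,0,0,34,0,0,0,0,34,0,0,0,0,34,0,0,0,0,34,0,0,0,0,34]'
```

```text
time: 21.6
tool_pos: [571.4, -7.3, 73.2]
tcp_rot: [-179.3, 2.0, -8.3]
ft_force: [0.2, -0.3, -0.4]
finger_gap: 40.8
```

```bash
python3 -m pendant '[0,0,5,0,34,0,0,12,0,34,0,0,20,0,34,0,0,25,0,34,0,0,25,0,34,0,0,20,0,34,0,0,5,0,34,0,0,0,0,34]';  python3 -m pendant '[-4,-12,0,0,34,-6,-22,0,0,34,-8,-28,0,0,34,-8,-30,0,0,34,-8,-30,0,0,34,-8,-30,0,0,34,-8,-30,0,0,34,-8,-30,0,0,34,-8,-28,0,0,34,-8,-26,0,0,34,-4,-13,0,0,34,0,0,0,0,34]'
```

```text
time: 22.27
tool_pos: [567.8, -7.1, 192.3]
tcp_rot: [-179.3, 2.3, -8.3]
ft_force: [-0.8, -1.3, -1.4]
finger_gap: 40.8
time: 23.27
tool_pos: [472.0, -299.0, 174.9]
tcp_rot: [-179.0, 3.6, -8.0]
ft_force: [-0.9, 0.4, -2.5]
finger_gap: 40.8
```

```bash
python3 -m pendant '[5,-5,0,0,34,0,0,0,0,34,0,0,0,0,34,0,0,-15,0,34,0,0,-25,0,34,0,0,-30,0,34,0,0,0,0,34,0,0,0,0,34,0,0,0,0,34]'
```

```text
time: 24.02
tool_pos: [477.6, -299.0, 100.5]
tcp_rot: [-178.8, 3.8, -7.7]
ft_force: [-0.8, -0.6, -2.1]
finger_gap: 40.9
```

```bash
python3 -m pendant '[4,-5,-15,0,34,0,0,-12,0,34,0,0,0,0,34,0,0,0,0,34,0,0,0,0,34]'; python3 -m pendant '[0,0,-4,0,34,0,0,0,0,34,0,0,0,0,34]'
```

```text
time: 24.43
tool_pos: [485.8, -304.8, 80.3]
tcp_rot: [-179.0, 3.3, -7.6]
ft_force: [-0.5, 1.2, -1.7]
finger_gap: 41.3
time: 24.68
tool_pos: [486.9, -305.6, 78.7]
tcp_rot: [-179.1, 3.2, -7.6]
ft_force: [-0.1, -0.5, -1.7]
finger_gap: 40.9
```

```bash
python3 -m pendant '[-2,0,-10,0,34,0,0,-4,0,34,0,0,0,0,34,0,0,0,0,34]'; python3 -m pendant '[0,0,-2,0,34,0,0,-2,0,34]'
```

```text
time: 25.02
tool_pos: [484.7, -305.7, 63.7]
tcp_rot: [-179.1, 3.1, -7.6]
ft_force: [0.2, -0.3, -2.6]
finger_gap: 40.7
time: 25.18
tool_pos: [485.3, -305.9, 61.2]
tcp_rot: [-179.1, 3.1, -7.6]
ft_force: [-4.5, 6.1, 23.5]
finger_gap: 40.6
```

Contact at z 61.2, as expected. Releasing.

```bash
python3 -m pendant '[0,0,1,0,34,0,0,0,0,50,0,0,0,0,65,0,0,0,0,85,0,0,0,0,85,0,0,0,0,85,0,0,0,0,85]';  python3 -m pendant '[0,0,5,0,85,0,0,15,0,85,0,0,25,0,85,0,0,30,0,85,0,0,30,0,85,0,0,25,0,85,0,0,0,0,85,0,0,0,0,85]'; python3 - <<'E'
from h import *
c=viewer.snapshot("scene"); s=viewer.snapshot("top")
cv2.imwrite("pics/c8.png",c["frame"])
crop(s,300,150,400,250,6,"t8.png"); crop(c,240,175,350,285,5,"c8b.png")
E
```

```text
time: 25.77
tool_pos: [486.6, -306.8, 63.8]
tcp_rot: [-179.2, 2.9, -7.6]
ft_force: [-0.2, -0.0, -1.0]
finger_gap: 85.2
time: 26.43
tool_pos: [483.4, -304.6, 199.0]
tcp_rot: [-179.1, 3.2, -7.6]
ft_force: [-0.8, -0.1, -0.7]
finger_gap: 85.5
```

View pics/c8.png

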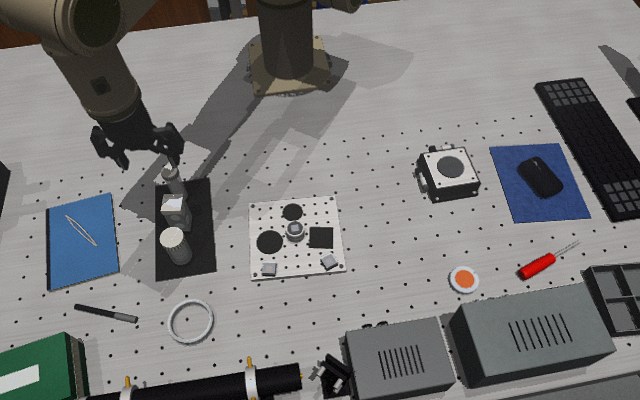

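View pics/t8.png

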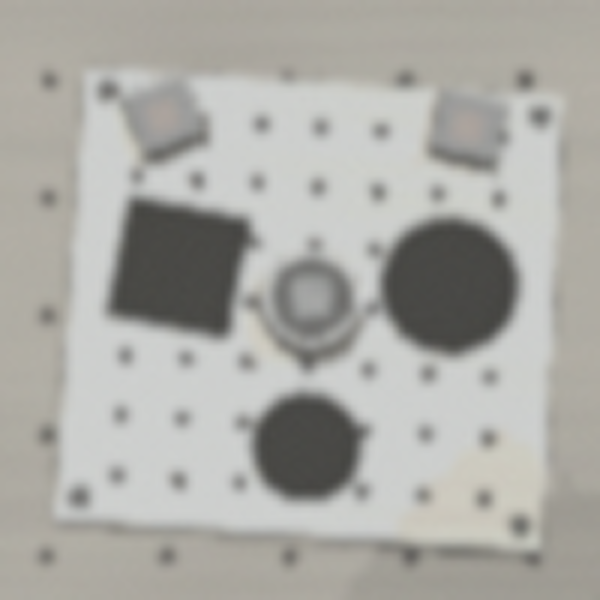

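View pics/c8b.png

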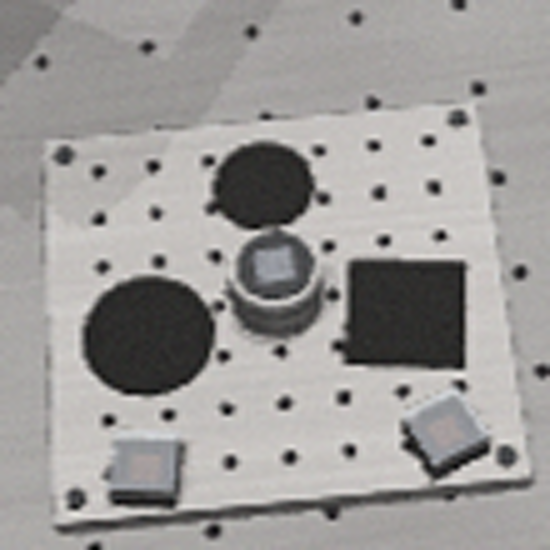

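All three cases stand on the mat, at (173,185), (176,207) and (176,245). The reference and rests are clear: reference disc at top crop (312,297) and scene crop (276,266). I'll fit the rests.

```bash
python3 - <<'E'
from h import *
s=viewer.snapshot("top"); c=viewer.snapshot("scene")
for n,S in(("top",s),("scene",c)):
    g=cv2.resize(cv2.cvtColor(S["frame"],cv2.COLOR_BGR2GRAY),None,fx=4,fy=4,interpolation=cv2.INTER_CUBIC)
    for nm,x,y in(("wide",560,-116.7),("slim",494.3,-57.3),("sq",568.7,-6.7)):
        u,v=proj(S,[[x,y,15]])[0]; m=(g<120).astype(np.uint8)
        msk=np.zeros_like(m); cv2.circle(msk,(int(u*4),int(v*4)),27*4 if n=="scene" else 17*4,1,-1)
        m=m*msk
        k,l,st,ce=cv2.connectedComponentsWithStats(m)
        i=l[int(v*4),int(u*4)]
        ct=max(cv2.findContours((l==i).astype(np.uint8),0,1)[0],key=len)[:,0]
        W=np.array([atz(S,(a+.5)/4-.5,(b+.5)/4-.5,15)[:2] for a,b in ct],np.float32)
        M=cv2.moments(W[:,None]); print(n,nm,round(M["m10"]/M["m00"],1),round(M["m01"]/M["m00"],1),"area d",round((4*abs(M["m00"])/np.pi)**.5,1), cv2.minAreaRect(W))
T=lambda x,y,z:atz(s,300+x/6-.5,150+y/6-.5,z)[:2].round(1)
C=lambda x,y,z:atz(c,240+x/5-.5,175+y/5-.5,z)[:2].round(1)
print("ref",T(312,298,42),C(276,267,42))
P=[ring(551,-58.5,42,20),ring(551,-58.5,12,20)]
crop(s,330,180,375,225,9,"t9.png",circ=P);crop(c,275,210,315,250,9,"c9.png",circ=P)
a=cv2.imread("pics/t9.png");b=cv2.imread("pics/c9.png");b=cv2.resize(b,(405,405));cv2.imwrite("pics/r9.png",cv2.resize(np.hstack([a,b]),None,fx=.98,fy=.98))
E
```

```text
top wide 561.4 -117.7 area d 54.1 ((561.3634033203125, -117.78302001953125), (54.15977478027344, 54.194801330566406), 74.45665740966797)
top slim 494.7 -58.9 area d 42.1 ((494.77581787109375, -59.67279815673828), (43.4886589050293, 41.24437713623047), 89.83904266357422)
top sq 569.2 -6.6 area d 54.7 ((569.016845703125, -7.487665176391602), (52.0871696472168, 49.196475982666016), 78.51695251464844)
scene wide 560.3 -116.3 area d 57.8 ((560.521484375, -116.36125946044922), (57.820960998535156, 58.25050354003906), 53.057838439941406)
scene slim 507.9 -57.4 area d 57.1 ((510.32830810546875, -59.369720458984375), (53.422943115234375, 79.63341522216797), 69.74732208251953)
scene sq 568.5 -5.4 area d 58.5 ((567.8973388671875, -7.1093597412109375), (57.3300895690918, 53.53706741333008), 77.73086547851562)
ref [552.3 -60. ] [551.4 -58.3]
```

View pics/r9.png

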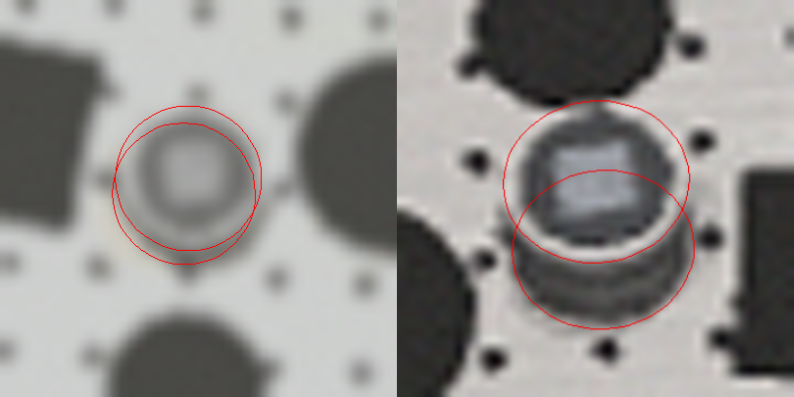

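```bash
python3 -m pendant '[5,20,0,0,60,6,21,0,0,60,6,21,0,0,60,6,21,0,0,60,6,21,0,0,60,6,21,0,0,60,6,21,0,0,60,6,21,0,0,60,6,21,0,0,60,6,21,0,0,60,6,20,0,0,60,3,10,0,0,60]'; python3 -m pendant '[0,0,0,0,60,0,0,0,0,60,0,0,0,0,60]'
```

```text
time: 27.63
tool_pos: [540.1, -52.7, 175.1]
tcp_rot: [-178.5, 5.3, -7.9]
ft_force: [-0.2, 0.3, 0.2]
finger_gap: 60.1
time: 27.88
tool_pos: [538.4, -51.1, 171.9]
tcp_rot: [-178.5, 5.6, -7.7]
ft_force: [0.5, 0.4, 0.2]
finger_gap: 60.4
```

Sag during horizontal moves has built up a tool tilt of 5.6° pitch. A twist about world z carries the tilt round with it, and the grasp is symmetric under a half turn. I'll twist half a turn so that further sag cancels the tilt.

```bash
python3 -m pendant '[0,0,0,0.12,60,0,0,0,0.12,60,0,0,0,0.12,60,0,0,0,0.12,60,0,0,0,0.12,60,0,0,0,0.12,60,0,0,0,0.12,60,0,0,0,0.12,60,0,0,0,0.12,60,0,0,0,0.12,60,0,0,0,0.12,60,0,0,0,0.12,60]'; python3 -m pendant '[0,0,2,0.12,60,0,0,2,0.12,60,0,0,2,0.12,60,0,0,2,0.12,60,0,0,2,0.12,60,0,0,2,0.12,60,0,0,2,0.12,60,0,0,2,0.12,60,0,0,2,0.12,60,0,0,2,0.12,60,0,0,2,0.12,60,0,0,0,0,60]'
```

```text
time: 28.88
tool_pos: [534.5, -69.1, 169.7]
tcp_rot: [-178.5, 6.1, 77.4]
ft_force: [-0.5, -0.3, -0.2]
finger_gap: 60.1
time: 29.88
tool_pos: [529.5, -86.6, 191.6]
tcp_rot: [-178.0, 6.4, 156.3]
ft_force: [-1.0, 0.0, 0.3]
finger_gap: 60.3
```

```bash
python3 -m pendant '[0,20,2,0,60,0,20,2,0,60,0,20,2,0,60,0,20,2,0,60,0,20,2,0,60,0,20,2,0,60,0,20,2,0,60,0,20,2,0,60,0,20,2,0,60,0,20,2,0,60,0,20,2,0,60,0,20,2,0,60]'; python3 -m pendant '[2,-20,2,0,60,2,-20,2,0,60,2,-20,2,0,60,2,-20,2,0,60,2,-20,2,0,60,2,-20,2,0,60,2,-20,2,0,60,2,-20,2,0,60,2,-20,2,0,60,2,-20,2,0,60,0,0,0,0,60,0,0,0,0,60]'
```

```text
time: 30.88
tool_pos: [527.4, 146.1, 214.8]
tcp_rot: [-177.7, 6.5, 151.7]
ft_force: [1.2, -0.7, -0.5]
finger_gap: 59.7
time: 31.88
tool_pos: [545.8, -67.5, 233.4]
tcp_rot: [-177.6, 6.6, 148.2]
ft_force: [-1.3, 0.2, -0.4]
finger_gap: 60.2
```

```bash
python3 -m pendant '[0,20,0,0,60,0,20,0,0,60,0,20,0,0,60,0,20,0,0,60,0,20,0,0,60,0,20,0,0,60,0,20,0,0,60,0,20,0,0,60,0,20,0,0,60,0,20,0,0,60,0,0,0,0,60,0,0,0,0,60]'; python3 -m pendant '[0,-20,0,0,60,0,-20,0,0,60,0,-20,0,0,60,0,-20,0,0,60,0,-20,0,0,60,0,-20,0,0,60,0,-20,0,0,60,0,-20,0,0,60,0,-20,0,0,60,0,-20,0,0,60,0,0,0,0,60,0,0,0,0,60]'
```

```text
time: 32.88
tool_pos: [540.9, 143.7, 230.2]
tcp_rot: [-177.5, 6.5, 146.1]
ft_force: [0.8, -0.4, -0.4]
finger_gap: 59.9
time: 33.88
tool_pos: [535.6, -70.8, 228.3]
tcp_rot: [-177.2, 6.4, 145.0]
ft_force: [1.1, 0.2, -1.2]
finger_gap: 60.0
```

```bash
cat >> h.py <<'E'
def tilt():
    from scipy.spatial.transform import Rotation as Ro
    s=sensors.sense(); R=Ro.from_euler('xyz',s['tcp_rot'],degrees=True).as_matrix(); t=R[:,2]
    print("t",round(s['time'],2),"tilt deg xy",np.degrees(t[:2]).round(2),"yaw",s['tcp_rot'][2].round(1),"tcp",s['tool_pos'].round(1),"grasp",(s['tool_pos']-19*t).round(1),"j",s['joint_pos'].round(1))
E
python3 -c "import h;h.tilt()"
python3 -m pendant '[-5,-12,0,0,60,-8,-28,0,0,60,-8,-30,0,0,60,-8,-30,0,0,60,-8,-30,0,0,60,-8,-30,0,0,60,-8,-28,0,0,60,-4,-13,0,0,60,0,0,0,0,60,0,0,0,0,60]';python3 -c "import h;h.tilt()"
python3 -m pendant '[8,14,0,0,60,15,28,0,0,60,10,30,0,0,60,10,30,0,0,60,10,30,0,0,60,10,30,0,0,60,10,26,0,0,60,8,14,0,0,60,0,0,0,0,60,0,0,0,0,60]';python3 -c "import h;h.tilt()"
```

```text
t 33.88 tilt deg xy [ 3.67 -5.96] yaw 145.0 tcp [535.6 -70.8 228.3] grasp [534.4 -68.8 247.2] j [ -9.2  -6.6  97.9  -5.3  84.1 -63.7]
time: 34.72
tool_pos: [474.7, -274.5, 227.7]
tcp_rot: [-177.3, 6.4, 144.8]
ft_force: [0.7, -0.4, 0.3]
finger_gap: 59.9
t 34.72 tilt deg xy [ 3.66 -5.84] yaw 144.8 tcp [ 474.7 -274.5  227.7] grasp [ 473.4 -272.6  246.5] j [-33.4  -7.3  98.5  -2.9  82.4 -87.8]
time: 35.55
tool_pos: [557.7, -48.5, 227.4]
tcp_rot: [-177.5, 6.3, 145.0]
ft_force: [-0.6, -0.5, 0.1]
finger_gap: 59.9
t 35.55 tilt deg xy [ 3.72 -5.61] yaw 145.0 tcp [557.7 -48.5 227.4] grasp [556.5 -46.6 246.2] j [ -6.7  -3.3  94.8  -5.2  84.1 -61.2]
```

```bash
python3 -m pendant '[0,0,-10,0,60,0,0,-20,0,60,0,0,-15,0,60,0,0,0,0,60,0,0,0,0,60]';python3 -c "import h;h.tilt()"
python3 -m pendant '[-5,-12,0,0,60,-8,-28,0,0,60,-8,-30,0,0,60,-8,-30,0,0,60,-8,-30,0,0,60,-8,-30,0,0,60,-8,-28,0,0,60,-4,-13,0,0,60,0,0,0,0,60,0,0,0,0,60]';python3 -c "import h;h.tilt()"
python3 -m pendant '[8,14,0,0,60,15,28,0,0,60,10,30,0,0,60,10,30,0,0,60,10,30,0,0,60,10,30,0,0,60,10,26,0,0,60,8,14,0,0,60,0,0,0,0,60,0,0,0,0,60]';python3 -c "import h;h.tilt()"
```

```text
time: 35.97
tool_pos: [556.3, -48.8, 179.7]
tcp_rot: [-177.5, 6.3, 145.0]
ft_force: [0.6, 0.9, 0.3]
finger_gap: 60.1
t 35.97 tilt deg xy [ 3.75 -5.65] yaw 145.0 tcp [556.3 -48.8 179.7] grasp [555.  -47.  198.5] j [ -6.7  -2.2  98.8  -5.3  79.  -60.8]
time: 36.8
tool_pos: [494.0, -264.2, 187.0]
tcp_rot: [-177.5, 6.8, 144.6]
ft_force: [-0.1, 0.4, -0.4]
finger_gap: 60.1
t 36.8 tilt deg xy [ 4.08 -5.95] yaw 144.6 tcp [ 494.  -264.2  187. ] grasp [ 492.7 -262.2  205.9] j [-31.3  -4.6 100.3  -3.   77.7 -85.3]
time: 37.63
tool_pos: [577.9, -45.7, 192.4]
tcp_rot: [-177.7, 7.1, 144.6]
ft_force: [0.0, -0.6, -0.9]
finger_gap: 60.2
t 37.63 tilt deg xy [ 4.45 -5.93] yaw 144.6 tcp [577.9 -45.7 192.4] grasp [576.4 -43.7 211.2] j [ -6.    0.1  95.3  -5.5  79.6 -59.6]
```

The tilt drift depends on the vertical move before it: up then sideways tips the tool inward, down then sideways tips it outward. I turn the tilt to point outward and then go up and sideways to cancel it.

```bash
python3 -m pendant '[0,0,0,0.115,60,0,0,0,0.115,60,0,0,0,0.115,60,0,0,0,0.115,60,0,0,0,0.115,60,0,0,0,0.115,60,0,0,0,0.115,60,0,0,0,0.115,60,0,0,0,0,60,0,0,0,0,60]';python3 -c "import h;h.tilt()"
python3 -m pendant '[0,0,8,0,60,0,0,20,0,60,0,0,25,0,60,0,0,25,0,60,0,0,20,0,60,0,0,10,0,60,0,0,0,0,60]';python3 -c "import h;h.tilt()"
python3 -m pendant '[-5,-12,0,0,60,-8,-28,0,0,60,-8,-30,0,0,60,-8,-30,0,0,60,-8,-30,0,0,60,-8,-30,0,0,60,-8,-28,0,0,60,-4,-13,0,0,60,0,0,0,0,60,0,0,0,0,60]';python3 -c "import h;h.tilt()"
python3 -m pendant '[8,14,0,0,60,15,28,0,0,60,10,30,0,0,60,10,30,0,0,60,10,30,0,0,60,10,30,0,0,60,10,26,0,0,60,8,14,0,0,60,0,0,0,0,60,0,0,0,0,60]';python3 -c "import h;h.tilt()"
```

```text
time: 38.47
tool_pos: [574.6, -49.4, 194.2]
tcp_rot: [-177.6, 7.2, -160.5]
ft_force: [-0.2, 0.3, 0.3]
finger_gap: 60.2
t 38.47 tilt deg xy [7.53 0.1 ] yaw -160.5 tcp [574.6 -49.4 194.2] grasp [572.1 -49.4 213.1] j [ -11.    -3.4   98.5    1.6   77.5 -120.6]
time: 39.05
tool_pos: [571.4, -49.9, 308.1]
tcp_rot: [-177.7, 7.0, -162.0]
ft_force: [0.5, -0.5, 0.3]
finger_gap: 60.1
t 39.05 tilt deg xy [ 7.33 -0.06] yaw -162.0 tcp [571.4 -49.9 308.1] grasp [569.  -49.9 326.9] j [ -11.    -5.4   88.6    1.3   89.6 -118.8]
time: 39.88
tool_pos: [503.4, -260.5, 294.7]
tcp_rot: [-178.3, 6.3, -162.6]
ft_force: [-0.0, 0.5, 0.5]
finger_gap: 59.9
t 39.88 tilt deg xy [6.52 0.26] yaw -162.6 tcp [ 503.4 -260.5  294.7] grasp [ 501.2 -260.6  313.6] j [ -35.3   -4.7   89.2    4.    90.3 -142.4]
time: 40.72
tool_pos: [581.5, -40.3, 284.7]
tcp_rot: [-178.9, 5.8, -162.7]
ft_force: [1.1, -0.1, -0.9]
finger_gap: 59.7
t 40.72 tilt deg xy [5.82 0.62] yaw -162.7 tcp [581.5 -40.3 284.7] grasp [579.5 -40.5 303.6] j [ -10.1   -2.3   87.9    1.6   88.8 -117.2]
```

```bash
python3 -m pendant '[0,0,-30,0,60,0,0,-35,0,60,0,0,-35,0,60,0,0,-10,0,60,0,0,0,0,60,0,0,20,0,60,0,0,30,0,60,0,0,30,0,60,0,0,20,0,60,0,0,10,0,60,0,0,0,0,60]';python3 -c "import h;h.tilt()"
python3 -m pendant '[0,10,0,0,60,0,-10,0,0,60,0,10,0,0,60,0,-10,0,0,60,0,10,0,0,60,0,-10,0,0,60,0,10,0,0,60,0,-10,0,0,60,0,10,0,0,60,0,-10,0,0,60,0,10,0,0,60,0,-10,0,0,60]';python3 -c "import h;h.tilt()"
```

```text
time: 41.63
tool_pos: [576.6, -43.5, 292.6]
tcp_rot: [-178.7, 5.8, -162.9]
ft_force: [-0.6, 0.5, -0.1]
finger_gap: 59.9
t 41.63 tilt deg xy [5.93 0.49] yaw -162.9 tcp [576.6 -43.5 292.6] grasp [574.7 -43.7 311.5] j [ -10.4   -3.2   87.9    1.6   89.5 -117.4]
time: 42.63
tool_pos: [573.7, -39.5, 284.0]
tcp_rot: [-179.1, 5.3, -163.0]
ft_force: [0.4, -0.3, 0.0]
finger_gap: 59.8
t 42.63 tilt deg xy [5.29 0.69] yaw -163.0 tcp [573.7 -39.5 284. ] grasp [571.9 -39.7 302.9] j [ -10.1   -3.    88.6    1.6   89.3 -117.1]
```

```bash
python3 -m pendant '[0,10,1,0,60,0,-10,1,0,60,0,10,1,0,60,0,-10,1,0,60,0,10,1,0,60,0,-10,1,0,60,0,10,1,0,60,0,-10,1,0,60,0,10,1,0,60,0,-10,1,0,60,0,10,1,0,60,0,-10,1,0,60]';python3 -c "import h;h.tilt()"
python3 -m pendant '[0,10,-1,0,60,0,-10,-1,0,60,0,10,-1,0,60,0,-10,-1,0,60,0,10,-1,0,60,0,-10,-1,0,60,0,10,-1,0,60,0,-10,-1,0,60,0,10,-1,0,60,0,-10,-1,0,60,0,10,-1,0,60,0,-10,-1,0,60]';python3 -c "import h;h.tilt()"
```

```text
time: 43.63
tool_pos: [573.2, -39.1, 295.0]
tcp_rot: [-179.2, 5.1, -163.0]
ft_force: [0.2, -0.6, -0.8]
finger_gap: 60.4
t 43.63 tilt deg xy [5.14 0.72] yaw -163.0 tcp [573.2 -39.1 295. ] grasp [571.5 -39.3 313.9] j [ -10.1   -2.9   87.4    1.6   90.6 -117. ]
time: 44.63
tool_pos: [573.6, -39.1, 282.4]
tcp_rot: [-179.2, 5.2, -163.0]
ft_force: [0.2, -0.4, -0.5]
finger_gap: 59.9
t 44.63 tilt deg xy [5.17 0.71] yaw -163.0 tcp [573.6 -39.1 282.4] grasp [571.9 -39.3 301.3] j [ -10.1   -2.8   88.6    1.6   89.2 -117. ]
```

Tilt is 5°, mostly about the jaw axis, so it doesn't matter for gripping, and the coming carries will reduce it. On to the reference.

```bash
python3 -m pendant '[-10,-10,0,0,60,-10,-9,0,0,60,0,0,-20,0,60,0,0,-35,0,60,0,0,-35,0,60,0,0,-35,0,60,0,0,-30,0,60,0,0,-20,0,60,0,0,-10,0,60,0,0,0,0,60,0,0,0,0,60]';python3 -c "import h;h.tilt()"
```

```text
time: 45.55
tool_pos: [549.7, -64.6, 94.0]
tcp_rot: [-178.8, 5.5, -163.1]
ft_force: [0.9, -0.0, 0.6]
finger_gap: 60.0
t 45.55 tilt deg xy [5.61 0.48] yaw -163.1 tcp [549.7 -64.6  94. ] grasp [547.8 -64.7 112.9] j [ -13.2   -0.3  106.1    1.9   68.9 -120.7]
```

```bash
python3 -m pendant '[3,5,-10,0,60,0,0,-15,0,60,0,0,-10,0,60,0,0,-5,0,60,0,0,0,0,60,0,0,0,0,60]';python3 -c "import h;h.tilt()"
```

```text
time: 46.05
tool_pos: [559.6, -60.1, 60.0]
tcp_rot: [-178.5, 6.2, -163.1]
ft_force: [-0.2, -0.4, -0.4]
finger_gap: 60.5
t 46.05 tilt deg xy [6.37 0.33] yaw -163.1 tcp [559.6 -60.1  60. ] grasp [557.4 -60.2  78.9] j [ -12.5    2.7  106.9    1.9   64.2 -120.1]
```

```bash
python3 -m pendant '[-6,1,0,0,60,0,0,0,0,60,0,0,0,0,60]'; python3 -m pendant '[0,0,-10,0,60,0,0,-8,0,60,0,0,0,0,60,0,0,0,0,60,0,0,0,0,60]';python3 -c "import h;h.tilt()"
```

```text
time: 46.3
tool_pos: [554.3, -59.1, 62.0]
tcp_rot: [-178.4, 6.3, -163.1]
ft_force: [0.2, -0.4, 0.7]
finger_gap: 59.7
time: 46.72
tool_pos: [554.5, -59.2, 42.7]
tcp_rot: [-178.4, 6.4, -163.1]
ft_force: [0.4, -0.3, 0.3]
finger_gap: 59.9
t 46.72 tilt deg xy [6.59 0.29] yaw -163.1 tcp [554.5 -59.2  42.7] grasp [552.3 -59.3  61.6] j [ -12.6    3.   108.6    1.9   62.  -120.2]
```

```bash
python3 -m pendant '[-1,0,-10,0,60,0,0,-8,0,60,0,0,-5,0,60,0,0,0,0,60,0,0,0,0,60]';python3 -c "import h;h.tilt()
from h import *
c=viewer.snapshot('scene'); crop(c,230,150,360,270,5,'c10.png')"
```

```text
time: 47.13
tool_pos: [552.9, -59.2, 16.6]
tcp_rot: [-178.4, 6.4, -163.1]
ft_force: [0.1, 0.0, -0.6]
finger_gap: 59.8
t 47.13 tilt deg xy [6.53 0.29] yaw -163.1 tcp [552.9 -59.2  16.6] grasp [550.8 -59.3  35.5] j [ -12.6    5.1  109.5    2.    59.1 -120.3]
```

View pics/c10.png

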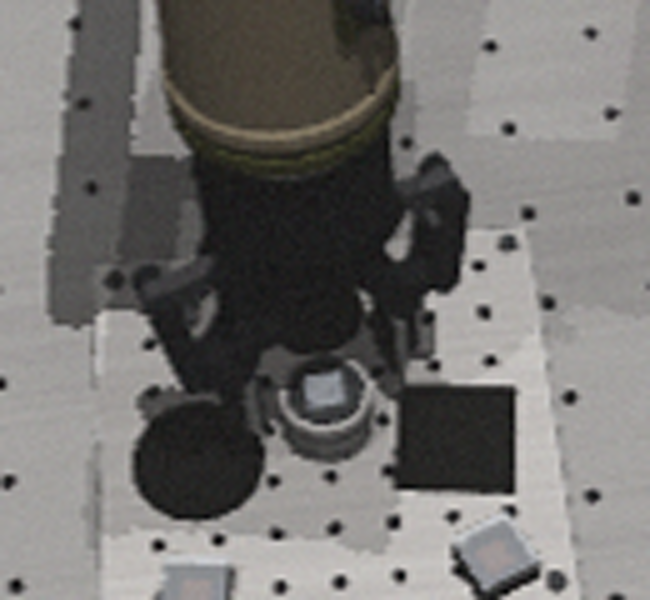

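The jaws straddle the reference at crop (325,395) and clear the pads. Closing gently.

```bash
python3 -m pendant '[0,0,0,0,50,0,0,0,0,44,0,0,0,0,38,0,0,0,0,34,0,0,0,0,34,0,0,0,0,34,0,0,0,0,34]' 45;python3 -c "import h;h.tilt()"
```

```text
time: 47.77
tool_pos: [553.7, -59.3, 17.9]
tcp_rot: [-178.3, 6.4, -163.1]
ft_force: [0.2, -0.2, -1.4]
finger_gap: 36.5
t 47.77 tilt deg xy [6.61 0.28] yaw -163.1 tcp [553.7 -59.3  17.9] grasp [551.5 -59.4  36.7] j [ -12.6    5.   109.5    2.    59.1 -120.3]
```

```bash
python3 -m pendant '[0,0,0,0,34,0,0,0,0,34]'; python3 -m pendant '[0,0,5,0,34,0,0,12,0,34,0,0,20,0,34,0,0,25,0,34,0,0,20,0,34,0,0,10,0,34,0,0,0,0,34]';python3 -c "import h;h.tilt()
from h import *
c=viewer.snapshot('scene'); crop(c,230,100,360,220,5,'c11.png')"
```

```text
time: 47.93
tool_pos: [553.5, -59.3, 17.7]
tcp_rot: [-178.3, 6.4, -163.1]
ft_force: [-0.3, 0.1, -1.1]
finger_gap: 36.4
time: 48.52
tool_pos: [551.4, -58.8, 116.4]
tcp_rot: [-178.4, 6.3, -163.1]
ft_force: [0.7, -0.4, -1.3]
finger_gap: 36.1
t 48.52 tilt deg xy [6.46 0.31] yaw -163.1 tcp [551.4 -58.8 116.4] grasp [549.3 -58.9 135.3] j [ -12.6   -2.4  105.7    1.8   70.4 -119.9]
```

View pics/c11.png

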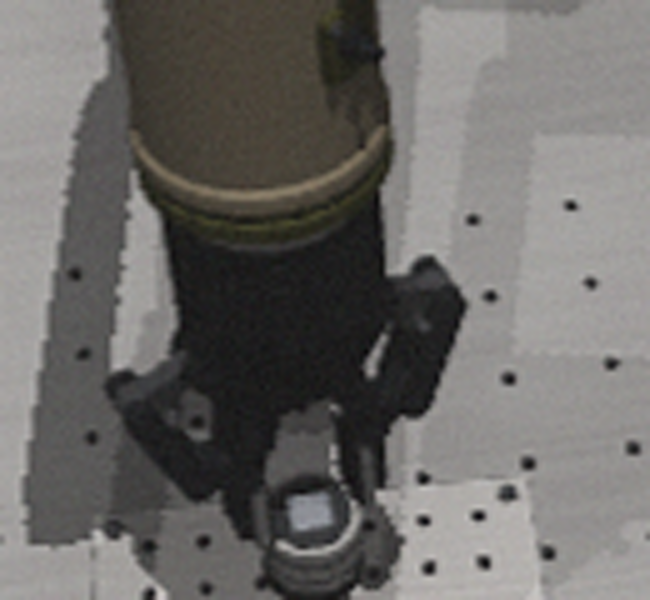

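The reference is held firmly, crop (310,530). Carrying it to the stage.

```bash
python3 -m pendant '[-3,12,0,0,34,-5,22,0,0,34,-7,27,0,0,34,-7,27,0,0,34,-7,27,0,0,34,-7,27,0,0,34,-7,27,0,0,34,-7,27,0,0,34,-7,27,0,0,34,-7,27,0,0,34,-7,27,0,0,34,-7,27,0,0,34]';python3 -c "import h;h.tilt()"; python3 -m pendant '[-6,24,0,0,34,-4,15,0,0,34,0,8,0,0,34,0,0,0,0,34,0,0,0,0,34]';python3 -c "import h;h.tilt()"
```

```text
time: 49.57
tool_pos: [455.1, 256.1, 97.7]
tcp_rot: [-178.6, 5.0, -163.6]
ft_force: [0.2, 0.5, -1.2]
finger_gap: 36.2
t 49.57 tilt deg xy [5.14 0.05] yaw -163.6 tcp [455.1 256.1  97.7] grasp [453.4 256.1 116.6] j [ 25.3  -4.4 109.6  -2.3  70.1 -80.3]
time: 49.98
tool_pos: [435.4, 309.8, 89.7]
tcp_rot: [-178.6, 4.3, -163.2]
ft_force: [-0.8, 0.0, -1.0]
finger_gap: 36.2
t 49.98 tilt deg xy [ 4.51 -0.14] yaw -163.2 tcp [435.4 309.8  89.7] grasp [433.9 309.9 108.6] j [ 31.7  -1.  107.2  -2.7  70.1 -74.2]
```

```bash
python3 -m pendant '[7,2,0,0,34,8,1,0,0,34,5,1,0,0,34,0,0,0,0,34,0,0,0,0,34]';python3 -c "import h;h.tilt()"; python3 -m pendant '[0,0,-8,0,34,0,0,-8,0,34,0,0,0,0,34,0,0,0,0,34,0,0,0,0,34]';python3 -c "import h;h.tilt()"
```

```text
time: 50.4
tool_pos: [458.8, 310.0, 88.4]
tcp_rot: [-178.5, 4.2, -163.4]
ft_force: [1.0, -0.5, -1.1]
finger_gap: 36.6
t 50.4 tilt deg xy [ 4.45 -0.27] yaw -163.4 tcp [458.8 310.   88.4] grasp [457.3 310.1 107.3] j [ 30.5   2.2 104.1  -2.7  70.  -75.2]
time: 50.82
tool_pos: [459.0, 308.5, 70.1]
tcp_rot: [-178.5, 4.1, -163.6]
ft_force: [-0.6, -0.1, -1.5]
finger_gap: 36.3
t 50.82 tilt deg xy [ 4.4  -0.31] yaw -163.6 tcp [459.  308.5  70.1] grasp [457.6 308.6  89. ] j [ 30.3   3.3 105.   -2.7  68.1 -75.1]
```

```bash
python3 -m pendant '[-1.5,5.8,0,0,34,0,0,0,0,34,0,0,0,0,34,0,0,-5,0,34,0,0,-4,0,34,0,0,0,0,34,0,0,0,0,34]';python3 -c "import h;h.tilt()
from h import *
for n in ('scene','top'):
  c=viewer.snapshot(n); u,v=map(int,proj(c,[[455.4,314.4,60]])[0]); crop(c,u-45,v-40,u+45,v+40,6,n+'12.png',circ=[ring(455.4,314.4,47,31)])"
```

```text
time: 51.4
tool_pos: [457.1, 315.8, 60.8]
tcp_rot: [-178.5, 4.2, -163.5]
ft_force: [0.4, -0.6, 0.1]
finger_gap: 36.3
t 51.4 tilt deg xy [ 4.46 -0.27] yaw -163.5 tcp [457.1 315.8  60.8] grasp [455.7 315.9  79.8] j [ 31.1   4.3 105.   -2.8  67.  -74.4]
```

View pics/scene12.png

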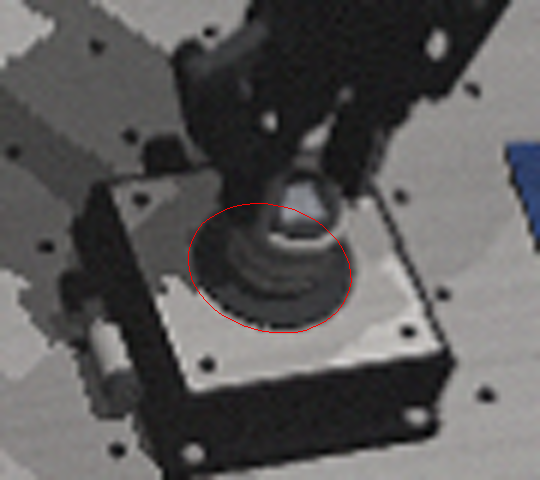

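View pics/top12.png

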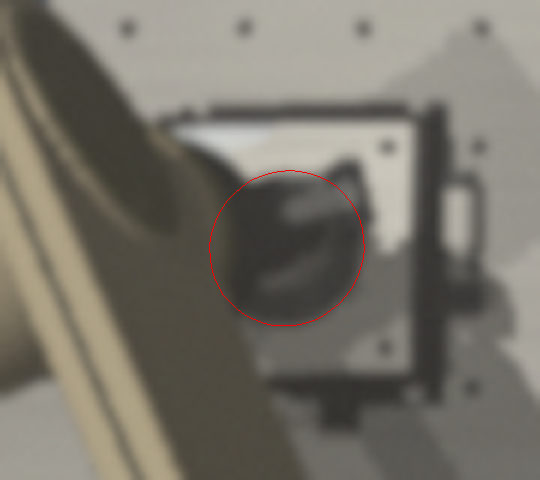

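```bash
python3 -c "
from h import *
c=viewer.snapshot('scene'); u,v=map(int,proj(c,[[455.4,314.4,60]])[0]); crop(c,u-35,v-30,u+35,v+30,9,'s13.png',circ=[ring(455.4,315.5,85,20),ring(455.4,315.5,55,20)])"
```

```text
(no output)
```

View pics/s13.png

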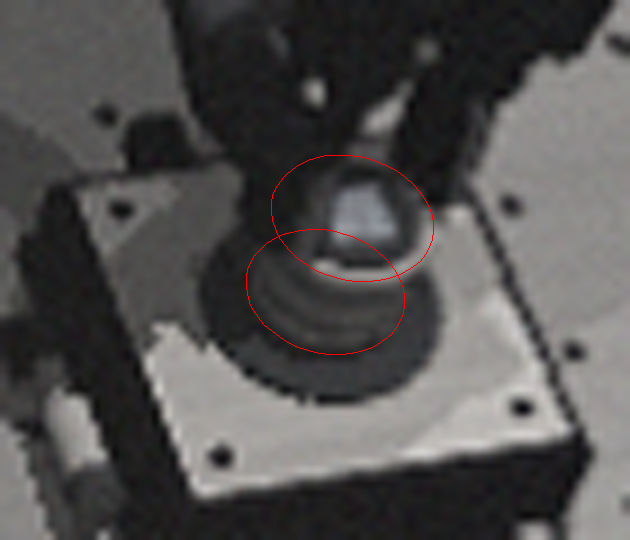

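The reference hangs upright and matches the drawn rings. Lowering.

```bash
python3 -m pendant '[0,-1.3,0,0,34,0,0,0,0,34,0,0,-3,0,34,0,0,-2,0,34,0,0,0,0,34]';python3 -c "import h;h.tilt()"; python3 -m pendant '[0,0,-1.5,0,34,0,0,-1.5,0,34]'
```

```text
time: 51.97
tool_pos: [457.8, 314.4, 56.3]
tcp_rot: [-178.5, 4.3, -163.5]
ft_force: [-0.9, 0.1, -1.0]
finger_gap: 36.4
t 51.97 tilt deg xy [ 4.53 -0.23] yaw -163.5 tcp [457.8 314.4  56.3] grasp [456.3 314.5  75.3] j [ 30.9   4.6 105.3  -2.8  66.4 -74.5]
time: 52.13
tool_pos: [457.9, 314.5, 53.2]
tcp_rot: [-178.5, 4.3, -163.5]
ft_force: [-0.6, -0.0, -0.0]
finger_gap: 36.4
```

```bash
python3 -m pendant '[0,0,-1,0,34]'; python3 -m pendant '[0,0,-1,0,34]'
```

```text
time: 52.22
tool_pos: [457.7, 314.4, 52.5]
tcp_rot: [-178.5, 4.3, -163.5]
ft_force: [-8.2, -2.8, 15.3]
finger_gap: 36.6
time: 52.3
tool_pos: [457.7, 314.5, 52.5]
tcp_rot: [-178.5, 4.2, -163.5]
ft_force: [-7.2, -4.1, 14.3]
finger_gap: 36.4
```

```bash
python3 -m pendant '[0,0,0.5,0,40,0,0,0,0,48,0,0,0,0,60,0,0,0,0,70,0,0,0,0,70]'; python3 -m pendant '[0,0,5,0,70,0,0,15,0,70,0,0,25,0,70,0,0,30,0,70,0,0,30,0,80,0,0,25,0,85,0,0,10,0,85,0,0,0,0,85]';  python3 -m pendant '[4,-15,0,0,85,6,-25,0,0,85,6,-27,0,0,85,6,-27,0,0,85,6,-27,0,0,85,6,-27,0,0,85]';python3 -c "
from h import *
tilt()
for n in ('scene','top'):
  c=viewer.snapshot(n); u,v=map(int,proj(c,[[455.4,314.4,60]])[0]); crop(c,u-40,v-35,u+40,v+35,7,n+'14.png',circ=[ring(455.4,314.4,77,20)])"
```

```text
time: 52.72
tool_pos: [458.2, 314.9, 53.6]
tcp_rot: [-178.5, 4.3, -163.5]
ft_force: [0.2, 0.4, 0.4]
finger_gap: 70.0
time: 53.38
tool_pos: [454.6, 312.6, 198.1]
tcp_rot: [-178.4, 4.0, -163.5]
ft_force: [1.2, 0.0, 0.3]
finger_gap: 84.7
time: 53.88
tool_pos: [485.8, 164.2, 190.7]
tcp_rot: [-178.6, 3.7, -163.0]
ft_force: [0.3, -0.0, 0.1]
finger_gap: 84.6
t 53.88 tilt deg xy [ 3.94 -0.3 ] yaw -163.0 tcp [485.8 164.2 190.7] grasp [484.5 164.3 209.6] j [ 13.9  -9.5 104.2  -1.3  81.5 -92.9]
```

View pics/scene14.png

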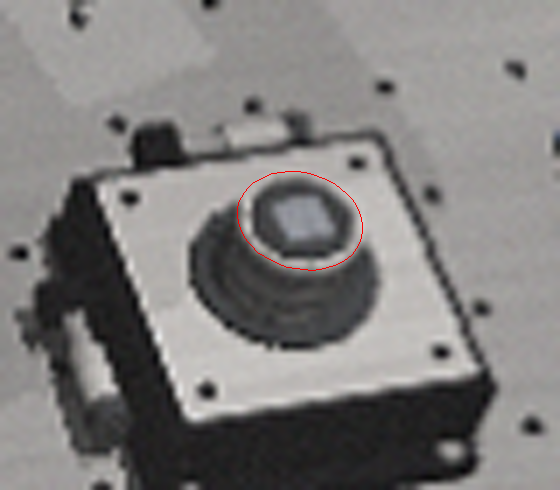

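View pics/top14.png

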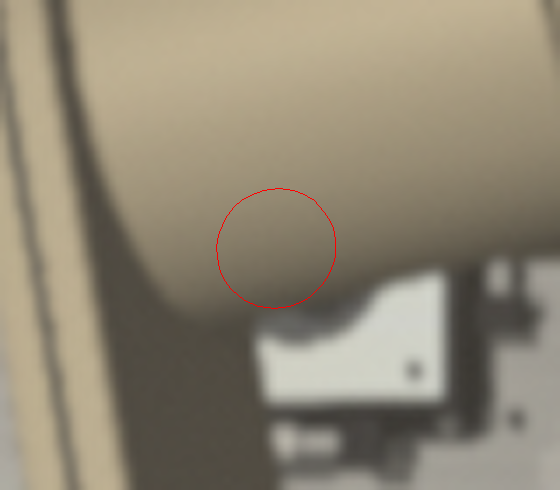

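The reference sits centred on the seat in the scene view; the arm hides it in the top view. Now I measure the cases on the mat.

```bash
python3 -c "
from h import *
for n in ('scene','top'):
  c=viewer.snapshot(n); u,v=map(int,proj(c,[[484,-306,50]])[0]); 
  crop(c,u-50,v-60,u+50,v+60,5,n+'15.png',circ=[ring(562.5,-306,97,24),ring(407.3,-308,113,18),rect(483,-306,103,42,42,-7.6)])"
```

```text
(no output)
```

View pics/scene15.png

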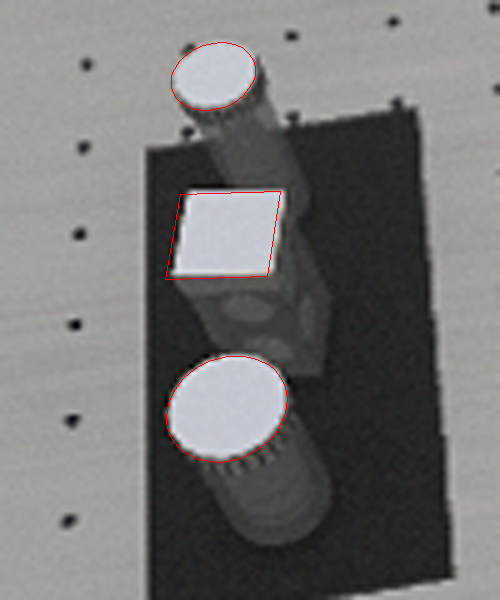

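View pics/top15.png

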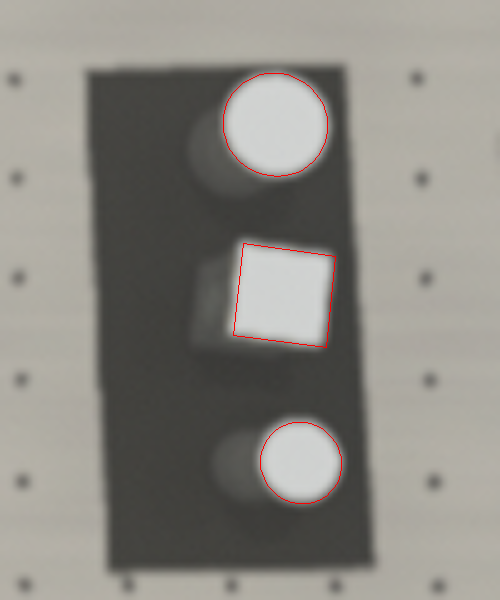

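Overlays agree: wide (562.5,-306), slim (407.3,-308), square (483.5,-304.7) at yaw about -7.6°. Back to the square case, twisting towards yaw 172.

```bash
python3 -m pendant '[0,-20,0,-0.036,85,0,-35,0,-0.036,85,0,-38,0,-0.036,85,0,-38,0,-0.036,85,0,-38,0,-0.036,85,0,-38,0,-0.036,85,0,-38,0,-0.036,85,0,-38,0,-0.036,85,0,-38,0,-0.036,85,0,-38,0,-0.036,85,0,-38,0,-0.036,85,0,-30,0,-0.036,85]';python3 -c "import h;h.tilt()"; python3 -m pendant '[0,-20,0,0,85,0,-15,0,0,85,0,0,0,0,85,0,0,0,0,85]';python3 -c "import h;h.tilt()"
```

```text
time: 55.08
tool_pos: [483.5, -258.8, 182.2]
tcp_rot: [-179.1, 3.4, 172.5]
ft_force: [0.9, 0.6, 0.1]
finger_gap: 84.9
t 55.08 tilt deg xy [ 3.29 -1.31] yaw 172.5 tcp [ 483.5 -258.8  182.2] grasp [ 482.4 -258.3  201.2] j [ -34.    -3.4   99.4    0.8   80.5 -116.6]
time: 55.42
tool_pos: [484.3, -297.2, 178.6]
tcp_rot: [-179.2, 3.3, 172.3]
ft_force: [-0.1, 0.4, -0.7]
finger_gap: 85.1
t 55.42 tilt deg xy [ 3.14 -1.2 ] yaw 172.3 tcp [ 484.3 -297.2  178.6] grasp [ 483.3 -296.8  197.6] j [-3.740e+01  1.000e-01  9.640e+01  1.000e+00  8.030e+01 -1.198e+02]
```

```bash
python3 -m pendant '[0,-8,0,0,85,0,0,0,0,85,0,0,0,0,85,0,0,-20,0,85,0,0,-25,0,85,0,0,-10,0,85,0,0,0,0,85,0,0,0,0,85]';python3 -c "import h;h.tilt()"
```

```text
time: 56.08
tool_pos: [487.8, -298.8, 123.7]
tcp_rot: [-179.3, 3.4, 172.8]
ft_force: [0.3, -0.1, -1.0]
finger_gap: 85.0
t 56.08 tilt deg xy [ 3.31 -1.16] yaw 172.8 tcp [ 487.8 -298.8  123.7] grasp [ 486.7 -298.4  142.6] j [ -37.4    3.    99.4    1.1   74.3 -120.5]
```

```bash
python3 -m pendant '[-3,-7,0,-0.01,85,0,0,0,0,85,0,0,0,0,85,0,0,-20,0,85,0,0,-22,0,85,0,0,-15,0,85,0,0,-4,0,85,0,0,0,0,85,0,0,0,0,85]';python3 -c "import h;h.tilt()"
```

```text
time: 56.83
tool_pos: [489.6, -311.1, 72.0]
tcp_rot: [-178.8, 4.2, 172.2]
ft_force: [0.2, 0.2, 0.3]
finger_gap: 85.2
t 56.83 tilt deg xy [ 4.   -1.75] yaw 172.2 tcp [ 489.6 -311.1   72. ] grasp [ 488.2 -310.5   90.9] j [ -38.2    6.4  101.5    1.2   67.9 -120.8]
```

```bash
python3 -m pendant '[-4.5,5.8,0,0,85,0,0,0,0,85,0,0,0,0,85,0,0,-8,0,85,0,0,-4,0,85,0,0,0,0,85,0,0,0,0,85]';python3 -c "import h;h.tilt()"
```

```text
time: 57.42
tool_pos: [487.3, -306.7, 64.5]
tcp_rot: [-178.6, 4.6, 172.2]
ft_force: [-0.6, 0.1, -0.3]
finger_gap: 85.0
t 57.42 tilt deg xy [ 4.37 -2.03] yaw 172.2 tcp [ 487.3 -306.7   64.5] grasp [ 485.9 -306.    83.4] j [ -38.     5.8  103.     1.2   66.5 -120.6]
```

```bash
python3 -m pendant '[-2,1.3,0,0,85,0,0,0,0,70,0,0,0,0,55,0,0,0,0,34,0,0,0,0,34,0,0,0,0,34,0,0,0,0,34,0,0,0,0,34,0,0,0,0,34,0,0,0,0,34]' 60;python3 -c "import h;h.tilt()"
```

```text
time: 58.25
tool_pos: [485.2, -305.1, 64.4]
tcp_rot: [-178.6, 4.6, 172.2]
ft_force: [-0.2, 0.2, 0.5]
finger_gap: 40.5
t 58.25 tilt deg xy [ 4.35 -1.99] yaw 172.2 tcp [ 485.2 -305.1   64.4] grasp [ 483.7 -304.4   83.3] j [ -38.     5.4  103.4    1.2   66.5 -120.6]
```

```bash
python3 -m pendant '[0,0,5,0,34,0,0,12,0,34,0,0,20,0,34,0,0,25,0,34,0,0,25,0,34,0,0,20,0,34,0,0,10,0,34,0,0,0,0,34]'; python3 -m pendant '[2,12,0,0,34,6,22,0,0,34,8,26,0,0,34,8,28,0,0,34,8,28,0,0,34,8,28,0,0,34,8,28,0,0,34,8,28,0,0,34,8,26,0,0,34,8,25,0,0,34,6,16,0,0,34,0,0,0,0,34]'; python3 -m pendant '[0,0,0,0,34]';python3 -c "import h;h.tilt()"
```

```text
time: 58.92
tool_pos: [481.6, -302.7, 188.1]
tcp_rot: [-178.8, 4.3, 172.2]
ft_force: [0.2, -0.9, -1.9]
finger_gap: 40.9
time: 59.92
tool_pos: [551.5, -15.5, 172.0]
tcp_rot: [-179.0, 3.1, 171.9]
ft_force: [0.2, 1.0, -1.6]
finger_gap: 40.5
time: 60.0
tool_pos: [550.5, -14.0, 170.3]
tcp_rot: [-179.0, 2.9, 172.0]
ft_force: [-0.3, 0.8, -1.9]
finger_gap: 40.7
t 60.0 tilt deg xy [ 2.77 -1.37] yaw 172.0 tcp [550.5 -14.  170.3] grasp [549.5 -13.5 189.2] j [ -6.   -1.8  99.2  -1.1  79.7 -87.9]
```

```bash
python3 -m pendant '[0,0,-20,0,34,0,0,-25,0,34,5,2,0,0,34,5,2,0,0,34,5,2,0,0,34,0,0,0,0,34,0,0,0,0,34]';python3 -c "import h;h.tilt()"
```

```text
time: 60.58
tool_pos: [564.7, -9.2, 123.4]
tcp_rot: [-179.0, 2.7, 171.9]
ft_force: [-0.1, -0.3, -2.1]
finger_gap: 40.6
t 60.58 tilt deg xy [ 2.58 -1.4 ] yaw 171.9 tcp [564.7  -9.2 123.4] grasp [563.8  -8.8 142.4] j [ -5.3   2.7  99.6  -1.2  75.  -87. ]
```

```bash
python3 -m pendant '[0,0,-20,-0.03,34,5,2,0,0,34,0,0,0,0,34,0,0,0,0,34]';python3 -c "import h;h.tilt()"
```

```text
time: 60.92
tool_pos: [573.5, -7.9, 108.5]
tcp_rot: [-179.0, 3.1, 170.2]
ft_force: [0.4, -0.7, -2.1]
finger_gap: 40.7
t 60.92 tilt deg xy [ 2.92 -1.52] yaw 170.2 tcp [573.5  -7.9 108.5] grasp [572.6  -7.4 127.4] j [ -5.1   4.5  99.4  -1.3  73.  -84.9]
```

```bash
python3 -m pendant '[-2,0,-8,0,34,0,0,-8,0,34,0,0,0,0,34,0,0,0,0,34,0,0,0,0,34]';python3 -c "import h;h.tilt()"
```

```text
time: 61.33
tool_pos: [572.9, -8.1, 94.0]
tcp_rot: [-179.0, 3.4, 170.3]
ft_force: [-0.2, -0.6, -2.3]
finger_gap: 40.6
t 61.33 tilt deg xy [ 3.13 -1.54] yaw 170.3 tcp [572.9  -8.1  94. ] grasp [571.8  -7.6 112.9] j [ -5.1   5.1 100.4  -1.3  71.2 -85. ]
```

```bash
python3 -m pendant '[-1.5,0.5,-5,0,34,0,0,-5,0,34,0,0,0,0,34,0,0,0,0,34]';python3 -c "
from h import *
tilt()
for n in ('scene','top'):
  c=viewer.snapshot(n); u,v=map(int,proj(c,[[568.8,-6.5,30]])[0]); 
  crop(c,u-30,v-40,u+30,v+30,8,n+'16.png',circ=[rect(568.8,-6.5,15,52,52,-9.7)])"
```

```text
time: 61.67
tool_pos: [571.2, -7.6, 83.2]
tcp_rot: [-179.0, 3.4, 170.3]
ft_force: [1.0, 0.2, -3.0]
finger_gap: 40.7
t 61.67 tilt deg xy [ 3.15 -1.54] yaw 170.3 tcp [571.2  -7.6  83.2] grasp [570.2  -7.1 102.2] j [ -5.    5.5 101.2  -1.3  70.1 -84.9]
```

View pics/scene16.png

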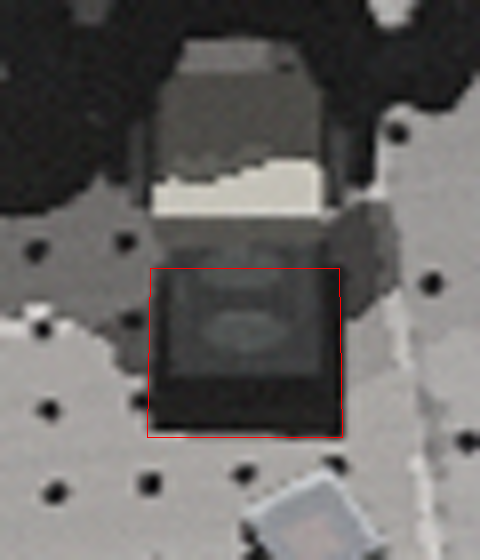

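The square case is over its pad and aligned: the drawn pad outline matches and the case is centred in it. Lowering.

```bash
python3 -m pendant '[0,0,-3,0,34,0,0,-2,0,34,0,0,0,0,34]'; python3 -m pendant '[0,0,-1.2,0,34]';python3 -m pendant '[0,0,-1.2,0,34]'
```

```text
time: 62.02
tool_pos: [571.7, -7.6, 78.4]
tcp_rot: [-179.0, 3.4, 170.3]
ft_force: [-0.1, 0.2, -2.6]
finger_gap: 40.6
time: 62.1
tool_pos: [571.9, -7.7, 77.4]
tcp_rot: [-179.0, 3.4, 170.3]
ft_force: [0.2, -0.5, -1.5]
finger_gap: 40.5
time: 62.18
tool_pos: [572.3, -7.6, 76.7]
tcp_rot: [-179.0, 3.5, 170.3]
ft_force: [-2.1, -0.8, 10.1]
finger_gap: 40.6
```

```bash
python3 -m pendant '[0,0,-0.5,0,42,0,0,0,0,50,0,0,0,0,60,0,0,0,0,85,0,0,0,0,85,0,0,0,0,85]'; python3 -m pendant '[0,0,5,0,85,0,0,15,0,85,0,0,25,0,85,0,0,30,0,85,0,0,30,0,85,0,0,20,0,85,0,0,0,0,85]'; python3 -m pendant '[-3,-12,0,0,85,-8,-20,0,0,85,-13,-26,0,0,85,-15,-27,0,0,85,-15,-27,0,0,85,-15,-27,0,0,85,-15,-27,0,0,85,-15,-27,0,0,85,-15,-27,0,0,85,-15,-27,0,0,85,-14,-25,0,0,85,-10,-14,0,0,85]';python3 -c "
from h import *
tilt()
for n in ('scene','top'):
  c=viewer.snapshot(n); u,v=map(int,proj(c,[[568.8,-6.5,60]])[0]); 
  crop(c,u-40,v-40,u+40,v+40,6,n+'17.png',circ=[rect(568.8,-6.5,15,52,52,-9.7),rect(568.8,-6.5,115,42,42,-9.7)])
cv2.imwrite('pics/b17.png',np.hstack([cv2.imread('pics/scene17.png'),cv2.imread('pics/top17.png')])[:, :])"
python3 -c "
import cv2;i=cv2.imread('pics/b17.png');cv2.imwrite('pics/b17s.png',cv2.resize(i,(800,400)))"
```

```text
time: 62.68
tool_pos: [573.6, -7.7, 77.5]
tcp_rot: [-179.0, 3.7, 170.3]
ft_force: [-0.2, -0.5, -0.4]
finger_gap: 85.0
time: 63.27
tool_pos: [569.8, -7.5, 206.9]
tcp_rot: [-179.0, 3.3, 170.3]
ft_force: [0.1, 0.3, 0.5]
finger_gap: 84.8
time: 64.27
tool_pos: [401.7, -304.5, 196.6]
tcp_rot: [-179.2, 2.7, 170.7]
ft_force: [0.0, 0.2, 0.2]
finger_gap: 85.0
t 64.27 tilt deg xy [ 2.58 -1.22] yaw 170.7 tcp [ 401.7 -304.5  196.6] grasp [ 400.9 -304.1  215.5] j [ -43.7  -10.2  104.2    0.9   83.3 -124.5]
```

View pics/b17s.png

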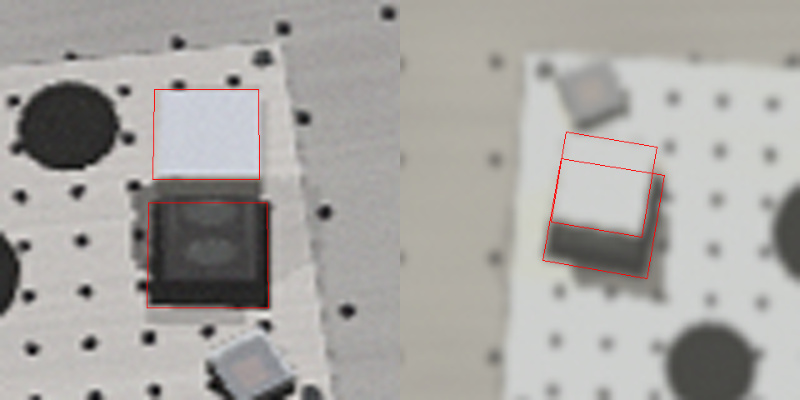

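The square case is back, centred and aligned in both views. Now the slim one.

```bash
python3 -m pendant '[3,0,0,0,85,0,0,0,0,85,0,0,0,0,85]';python3 -c "import h;h.tilt()"; python3 -m pendant '[0,0,-20,0,85,0,0,-25,0,85,0,0,-15,0,85,0,0,0,0,85,0,0,0,0,85]';python3 -c "import h;h.tilt()"
```

```text
time: 64.62
tool_pos: [403.5, -303.8, 194.0]
tcp_rot: [-179.4, 2.6, 170.5]
ft_force: [1.0, 1.1, 0.6]
finger_gap: 85.5
t 64.62 tilt deg xy [ 2.43 -1.05] yaw 170.5 tcp [ 403.5 -303.8  194. ] grasp [ 402.7 -303.4  213. ] j [ -43.5   -9.7  104.     0.9   83.2 -124. ]
time: 65.03
tool_pos: [406.8, -299.9, 132.8]
tcp_rot: [-179.3, 2.7, 170.9]
ft_force: [0.7, -0.4, 1.5]
finger_gap: 85.3
t 65.03 tilt deg xy [ 2.55 -1.08] yaw 170.9 tcp [ 406.8 -299.9  132.8] grasp [ 406.  -299.6  151.8] j [ -42.9   -7.3  108.3    1.    76.3 -124.1]
```

```bash
python3 -m pendant '[1,-8,0,0,85,0,0,0,0,85,0,0,0,0,85,0,0,-15,0,85,0,0,-20,0,85,0,0,-10,0,85,0,0,0,0,85,0,0,0,0,85]';python3 -c "import h;h.tilt()"
```

```text
time: 65.7
tool_pos: [412.9, -311.8, 95.2]
tcp_rot: [-178.9, 3.3, 171.1]
ft_force: [0.3, 0.3, 0.5]
finger_gap: 84.9
t 65.7 tilt deg xy [ 3.07 -1.55] yaw 171.1 tcp [ 412.9 -311.8   95.2] grasp [ 411.9 -311.2  114.2] j [ -43.5   -3.9  109.3    1.    71.3 -124.8]
```

```bash
python3 -m pendant '[-4.5,3.5,0,0,85,0,0,0,0,85,0,0,0,0,85,0,0,-10,0,85,0,0,-8,0,85,0,0,0,0,85,0,0,0,0,85,0,0,0,0,85]';python3 -c "import h;h.tilt()"
```

```text
time: 66.37
tool_pos: [409.5, -309.4, 79.3]
tcp_rot: [-178.8, 3.5, 171.1]
ft_force: [0.0, 0.6, 0.0]
finger_gap: 85.1
t 66.37 tilt deg xy [ 3.29 -1.75] yaw 171.1 tcp [ 409.5 -309.4   79.3] grasp [ 408.4 -308.8   98.3] j [ -43.5   -3.8  111.     1.1   69.2 -124.9]
```

```bash
python3 -m pendant '[-1,0.8,-5,0,85,0,0,0,0,85,0,0,0,0,65,0,0,0,0,45,0,0,0,0,28,0,0,0,0,28,0,0,0,0,28,0,0,0,0,28,0,0,0,0,28,0,0,0,0,28,0,0,0,0,28]' 60;python3 -c "import h;h.tilt()"
```

```text
time: 67.28
tool_pos: [408.7, -308.6, 74.2]
tcp_rot: [-178.8, 3.5, 171.1]
ft_force: [1.0, -0.0, -0.0]
finger_gap: 34.0
t 67.28 tilt deg xy [ 3.31 -1.75] yaw 171.1 tcp [ 408.7 -308.6   74.2] grasp [ 407.6 -308.    93.2] j [ -43.6   -3.7  111.5    1.1   68.6 -125. ]
```

```bash
python3 -m pendant '[0,0,5,0,28,0,0,12,0,28,0,0,20,0,28,0,0,22,0,28,0,0,20,0,28,0,0,10,0,28,0,0,0,0,28]'; python3 -m pendant '[4,11,0,0,28,7,20,0,0,28,9,25,0,0,28,9,26,0,0,28,9,26,0,0,28,9,26,0,0,28,9,26,0,0,28,9,26,0,0,28,9,24,0,0,28,6,16,0,0,28,0,0,0,0,28,0,0,0,0,28]'; python3 -c "import h;h.tilt()"
```

```text
time: 67.87
tool_pos: [406.1, -306.4, 168.3]
tcp_rot: [-178.9, 3.3, 171.1]
ft_force: [-0.5, -0.5, -1.6]
finger_gap: 34.0
time: 68.87
tool_pos: [481.7, -62.0, 156.5]
tcp_rot: [-179.2, 2.5, 170.9]
ft_force: [-0.5, -0.2, -1.3]
finger_gap: 33.7
t 68.87 tilt deg xy [ 2.31 -1.19] yaw 170.9 tcp [481.7 -62.  156.5] grasp [481.  -61.6 175.5] j [-12.9 -11.4 109.4  -0.7  79.4 -93.6]
```

```bash
python3 -m pendant '[0,0,-15,0,28,0,0,-25,0,28,5,1,0,0,28,4,1,0,0,28,0,0,0,0,28,0,0,0,0,28]';python3 -c "import h;h.tilt()"
```

```text
time: 69.37
tool_pos: [489.5, -61.0, 114.5]
tcp_rot: [-179.2, 2.3, 170.8]
ft_force: [0.0, -0.8, -1.9]
finger_gap: 34.2
t 69.37 tilt deg xy [ 2.12 -1.2 ] yaw 170.8 tcp [489.5 -61.  114.5] grasp [488.8 -60.6 133.5] j [-12.5  -7.8 110.8  -0.7  74.7 -93.1]
```

```bash
python3 -m pendant '[0,0,-10,0,28,5,1.5,0,0,28,0,0,0,0,28,0,0,0,0,28]';python3 -c "import h;h.tilt()"
```

```text
time: 69.7
tool_pos: [496.8, -60.5, 106.5]
tcp_rot: [-179.1, 2.5, 170.8]
ft_force: [0.1, 0.3, -2.1]
finger_gap: 33.7
t 69.7 tilt deg xy [ 2.35 -1.26] yaw 170.8 tcp [496.8 -60.5 106.5] grasp [496.  -60.1 125.5] j [-12.3  -6.4 110.4  -0.8  73.5 -92.8]
```

```bash
python3 -m pendant '[0,1.2,-6,0,28,0,0,-6,0,28,0,0,0,0,28,0,0,0,0,28]';python3 -c "
from h import *
tilt()
c=viewer.snapshot('scene'); u,v=map(int,proj(c,[[494.5,-58,40]])[0]); crop(c,u-30,v-35,u+30,v+35,8,'s18.png',circ=[ring(494.5,-58,15,23)])"
```

```text
time: 70.03
tool_pos: [497.4, -59.2, 94.0]
tcp_rot: [-179.1, 2.6, 170.8]
ft_force: [0.4, 0.5, -1.2]
finger_gap: 33.9
t 70.03 tilt deg xy [ 2.42 -1.28] yaw 170.8 tcp [497.4 -59.2  94. ] grasp [496.6 -58.8 113. ] j [-12.1  -5.6 111.   -0.8  71.9 -92.6]
```

View pics/s18.png

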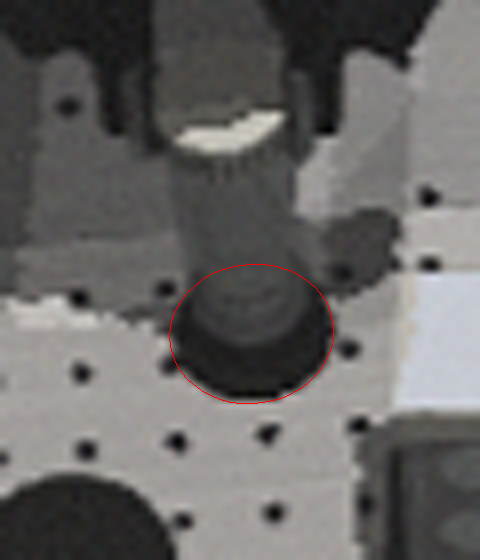

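```bash
python3 -m pendant '[-0.8,0.3,-3,0,28,0,0,-2,0,28,0,0,0,0,28]'; python3 -m pendant '[0,0,-1.2,0,28]';python3 -m pendant '[0,0,-1.2,0,28]';python3 -c "import h;h.tilt()"
```

```text
time: 70.33
tool_pos: [496.3, -58.9, 88.5]
tcp_rot: [-179.1, 2.6, 170.8]
ft_force: [0.4, 0.6, -3.2]
finger_gap: 33.7
time: 70.42
tool_pos: [496.4, -58.9, 87.4]
tcp_rot: [-179.1, 2.6, 170.8]
ft_force: [0.0, -0.3, -2.3]
finger_gap: 33.4
time: 70.5
tool_pos: [496.5, -58.9, 86.3]
tcp_rot: [-179.1, 2.6, 170.8]
ft_force: [-2.3, 0.3, 9.7]
finger_gap: 34.2
t 70.5 tilt deg xy [ 2.43 -1.28] yaw 170.8 tcp [496.5 -58.9  86.3] grasp [495.6 -58.5 105.2] j [-12.1  -5.3 111.6  -0.8  71.  -92.6]
```

```bash
python3 -m pendant '[0,0,-0.5,0,38,0,0,0,0,46,0,0,0,0,60,0,0,0,0,85,0,0,0,0,85,0,0,0,0,85]'; python3 -m pendant '[0,0,5,0,85,0,0,15,0,85,0,0,25,0,85,0,0,30,0,85,0,0,25,0,85,0,0,10,0,85,0,0,0,0,85]'; python3 -m pendant '[2,-12,0,0,85,5,-20,0,0,85,7,-25,0,0,85,7,-25,0,0,85,7,-25,0,0,85,7,-25,0,0,85,7,-25,0,0,85,7,-25,0,0,85,7,-25,0,0,85,7,-20,0,0,85,4,-8,0,0,85,0,0,0,0,85]';python3 -c "
from h import *
tilt()
for n in ('scene','top'):
  c=viewer.snapshot(n); u,v=map(int,proj(c,[[494.5,-58,60]])[0]); 
  crop(c,u-40,v-40,u+40,v+40,5,n+'19.png',circ=[ring(494.5,-58,15,23),ring(494.5,-58,125,18)])
cv2.imwrite('pics/b19.png',np.hstack([cv2.imread('pics/scene19.png'),cv2.imread('pics/top19.png')]))"
```

```text
time: 71.0
tool_pos: [497.9, -59.3, 87.2]
tcp_rot: [-179.1, 2.8, 170.8]
ft_force: [-0.5, -0.4, 0.5]
finger_gap: 84.8
time: 71.58
tool_pos: [495.0, -58.7, 201.4]
tcp_rot: [-179.1, 2.5, 170.8]
ft_force: [1.1, -0.2, -0.1]
finger_gap: 84.8
time: 72.58
tool_pos: [554.9, -309.0, 177.9]
tcp_rot: [-179.5, 1.3, 170.9]
ft_force: [0.4, -0.5, 0.7]
finger_gap: 84.6
t 72.58 tilt deg xy [ 1.19 -0.69] yaw 170.9 tcp [ 554.9 -309.   177.9] grasp [ 554.5 -308.8  196.9] j [-3.380e+01  1.240e+01  8.330e+01  1.000e-01  8.300e+01 -1.147e+02]
```

View pics/b19.png

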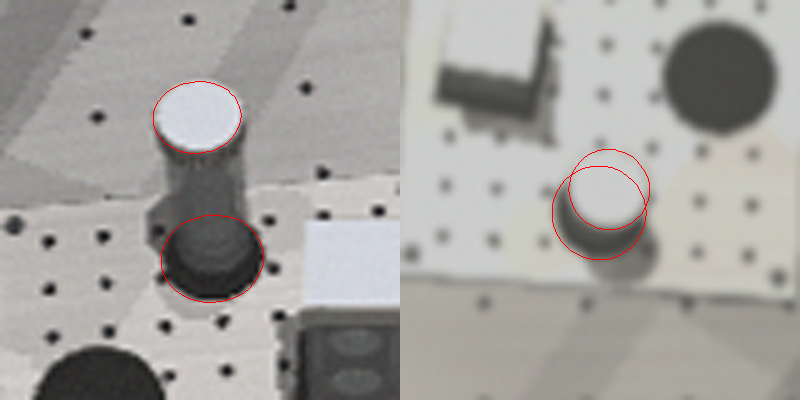

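The slim case is back on its rest, centred to about 1 mm. Last is the wide one.

```bash
python3 -m pendant '[6,0,0,0,85,0,0,0,0,85,0,0,0,0,85,0,0,-20,0,85,0,0,-25,0,85,0,0,-12,0,85,0,0,0,0,85,0,0,0,0,85]';python3 -c "import h;h.tilt()"
```

```text
time: 73.35
tool_pos: [563.1, -300.1, 122.8]
tcp_rot: [-179.5, 1.5, 171.4]
ft_force: [-0.2, -0.0, 1.0]
finger_gap: 85.3
t 73.35 tilt deg xy [ 1.43 -0.71] yaw 171.4 tcp [ 563.1 -300.1  122.8] grasp [ 562.7 -299.9  141.8] j [ -32.8   14.8   86.3    0.2   77.3 -114.2]
```

```bash
python3 -m pendant '[0,-5,0,0,85,0,0,0,0,85,0,0,0,0,85,0,0,-15,0,85,0,0,-20,0,85,0,0,-12,0,85,0,0,0,0,85,0,0,0,0,85]';python3 -c "import h;h.tilt()"
```

```text
time: 74.02
tool_pos: [567.8, -308.7, 84.4]
tcp_rot: [-179.2, 2.2, 171.4]
ft_force: [0.3, -0.1, 1.0]
finger_gap: 85.2
t 74.02 tilt deg xy [ 2.08 -1.14] yaw 171.4 tcp [ 567.8 -308.7   84.4] grasp [ 567.1 -308.4  103.3] j [ -33.2   17.2   87.6    0.2   72.8 -114.7]
```

```bash
python3 -m pendant '[-5,2.5,0,0,85,0,0,0,0,85,0,0,0,0,85,0,0,-12,0,85,0,0,-10,0,85,0,0,-4,0,85,0,0,0,0,85,0,0,0,0,85]';python3 -c "import h;h.tilt()"
```

```text
time: 74.68
tool_pos: [563.8, -307.1, 59.6]
tcp_rot: [-179.1, 2.5, 171.4]
ft_force: [-1.0, 0.5, -0.7]
finger_gap: 84.8
t 74.68 tilt deg xy [ 2.3  -1.28] yaw 171.4 tcp [ 563.8 -307.1   59.6] grasp [ 563.  -306.7   78.6] j [ -33.3   17.8   89.7    0.2   69.9 -114.7]
```

```bash
python3 -m pendant '[-0.5,0.5,0,0,85,0,0,0,0,70,0,0,0,0,55,0,0,0,0,40,0,0,0,0,40,0,0,0,0,40,0,0,0,0,40,0,0,0,0,40,0,0,0,0,40]' 60;python3 -c "import h;h.tilt()";python3 -m pendant '[0,0,5,0,40,0,0,12,0,40,0,0,20,0,40,0,0,22,0,40,0,0,20,0,40,0,0,12,0,40,0,0,0,0,40]';python3 -c "import h;h.tilt()"
```

```text
time: 75.43
tool_pos: [563.4, -306.5, 59.9]
tcp_rot: [-179.1, 2.5, 171.4]
ft_force: [1.0, 0.2, -0.1]
finger_gap: 45.5
t 75.43 tilt deg xy [ 2.3  -1.28] yaw 171.4 tcp [ 563.4 -306.5   59.9] grasp [ 562.7 -306.    78.9] j [ -33.2   17.7   89.8    0.2   69.9 -114.7]
time: 76.02
tool_pos: [560.8, -304.9, 156.1]
tcp_rot: [-179.2, 2.2, 171.4]
ft_force: [1.0, -0.0, -1.0]
finger_gap: 45.7
t 76.02 tilt deg xy [ 2.05 -1.12] yaw 171.4 tcp [ 560.8 -304.9  156.1] grasp [ 560.1 -304.5  175.1] j [ -33.2   12.7   85.3    0.2   79.8 -114.7]
```

```bash
python3 -m pendant '[0,10,0,0,40,0,18,0,0,40,0,24,0,0,40,0,26,0,0,40,0,26,0,0,40,0,26,0,0,40,0,22,0,0,40,0,14,0,0,40,0,7,0,0,40,0,0,0,0,40,0,0,0,0,40]';python3 -c "import h;h.tilt()"
```

```text
time: 76.93
tool_pos: [553.2, -117.9, 145.1]
tcp_rot: [-179.4, 1.5, 171.4]
ft_force: [0.0, -0.2, -2.1]
finger_gap: 45.6
t 76.93 tilt deg xy [ 1.35 -0.81] yaw 171.4 tcp [ 553.2 -117.9  145.1] grasp [ 552.8 -117.6  164.1] j [-17.    2.9  97.   -0.4  78.5 -98.2]
```

```bash
python3 -m pendant '[0,0,-15,0,40,0,0,-25,0,40,4,0,0,0,40,3,0,0,0,40,0,0,0,0,40,0,0,0,0,40]';python3 -c "import h;h.tilt()"
```

```text
time: 77.43
tool_pos: [561.2, -122.4, 105.3]
tcp_rot: [-179.3, 1.5, 171.1]
ft_force: [0.5, 0.7, -1.6]
finger_gap: 45.8
t 77.43 tilt deg xy [ 1.38 -0.92] yaw 171.1 tcp [ 561.2 -122.4  105.3] grasp [ 560.8 -122.1  124.3] j [-17.1   6.2  97.9  -0.5  74.3 -98.1]
```

```bash
python3 -m pendant '[1,4.5,0,0,40,0,0,0,0,40,0,0,0,0,40,0,0,-8,0,40,0,0,-6,0,40,0,0,-3,0,40,0,0,0,0,40,0,0,0,0,40]';python3 -c "
from h import *
tilt()
c=viewer.snapshot('scene'); u,v=map(int,proj(c,[[560.8,-117,40]])[0]); crop(c,u-35,v-35,u+35,v+35,8,'s20.png',circ=[ring(560.8,-117,15,29)])"
```

```text
time: 78.1
tool_pos: [564.6, -118.6, 90.6]
tcp_rot: [-179.3, 1.8, 171.1]
ft_force: [-1.2, 0.1, -3.0]
finger_gap: 45.9
t 78.1 tilt deg xy [ 1.69 -1.02] yaw 171.1 tcp [ 564.6 -118.6   90.6] grasp [ 564.1 -118.3  109.6] j [-16.6   7.1  98.5  -0.5  72.4 -97.6]
```

View pics/s20.png

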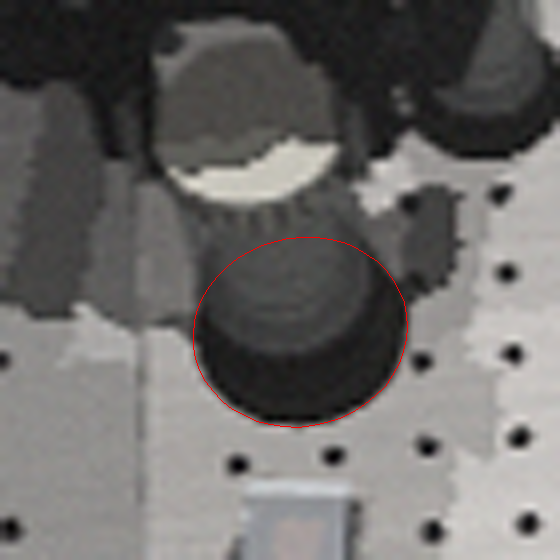

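```bash
python3 -m pendant '[-2.5,1,0,0,40,0,0,0,0,40,0,0,0,0,40,0,0,-6,0,40,0,0,-5,0,40,0,0,-2,0,40,0,0,0,0,40]';python3 -c "import h;h.tilt()"
```

```text
time: 78.73
tool_pos: [562.0, -117.6, 76.7]
tcp_rot: [-179.3, 1.9, 171.1]
ft_force: [0.2, -0.4, -2.5]
finger_gap: 45.4
t 78.73 tilt deg xy [ 1.73 -1.03] yaw 171.1 tcp [ 562.  -117.6   76.7] grasp [ 561.4 -117.3   95.7] j [-16.6   7.5  99.6  -0.5  70.9 -97.5]
```

```bash
python3 -m pendant '[0,0,-2,0,40,0,0,-1.5,0,40]'; python3 -m pendant '[0,0,-1.2,0,40]';python3 -m pendant '[0,0,-1,0,40]'
```

```text
time: 78.9
tool_pos: [561.9, -117.6, 72.7]
tcp_rot: [-179.3, 1.9, 171.1]
ft_force: [-0.1, 0.1, -2.3]
finger_gap: 45.7
time: 78.98
tool_pos: [562.2, -117.6, 71.9]
tcp_rot: [-179.3, 1.9, 171.1]
ft_force: [-3.3, 1.4, 10.7]
finger_gap: 45.6
time: 79.07
tool_pos: [563.0, -117.7, 72.1]
tcp_rot: [-179.2, 2.0, 171.1]
ft_force: [-3.0, 1.3, 9.8]
finger_gap: 45.8
```

Seated. Releasing, going up and backing away.

```bash
python3 -m pendant '[0,0,0,0,52,0,0,0,0,60,0,0,0,0,85,0,0,0,0,85,0,0,0,0,85,0,0,0,0,85]'; python3 -m pendant '[0,0,5,0,85,0,0,15,0,85,0,0,25,0,85,0,0,30,0,85,0,0,30,0,85,0,0,10,0,85,0,0,0,0,85]'; python3 -m pendant '[-5,-12,0,0,85,-8,-25,0,0,85,-8,-27,0,0,85,-8,-27,0,0,85,-8,-27,0,0,85,-8,-27,0,0,85,-8,-27,0,0,85,-8,-20,0,0,85,-4,-10,0,0,85,0,0,0,0,85,0,0,0,0,85]';python3 -c "
from h import *
tilt()
R=[ring(560.8,-117,15,29),ring(560.8,-117,109,24),ring(494.5,-58,15,23),ring(494.5,-58,125,18),rect(568.8,-6.5,15,52,52,-9.7),rect(568.8,-6.5,115,42,42,-9.7)]
s=viewer.snapshot('top');c=viewer.snapshot('scene')
cv2.imwrite('pics/c21.png',c['frame'])
crop(s,300,150,400,250,6,'t21.png',circ=R); crop(c,240,165,350,285,5,'c21b.png',circ=R)
crop(s,165,205,235,275,6,'t22.png',circ=[ring(455.4,314.4,47,31),ring(455.4,314.4,77,20)])"
```

```text
time: 79.57
tool_pos: [564.6, -118.3, 73.8]
tcp_rot: [-179.2, 2.2, 171.1]
ft_force: [-0.5, 0.1, -0.4]
finger_gap: 84.7
time: 80.15
tool_pos: [561.0, -117.2, 192.1]
tcp_rot: [-179.3, 1.8, 171.1]
ft_force: [-0.4, -0.4, 0.3]
finger_gap: 85.0
time: 81.07
tool_pos: [483.2, -327.7, 176.1]
tcp_rot: [-179.7, 0.9, 171.2]
ft_force: [0.9, 0.2, 0.7]
finger_gap: 85.2
t 81.07 tilt deg xy [ 0.84 -0.45] yaw 171.2 tcp [ 483.2 -327.7  176.1] grasp [ 482.9 -327.6  195.1] j [ -39.3    5.    91.5    0.2   82.5 -120.5]
```

View pics/t21.png

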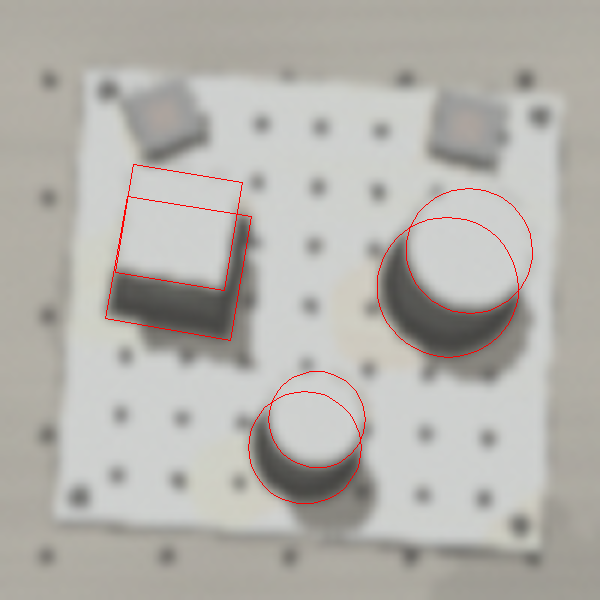

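View pics/c21b.png

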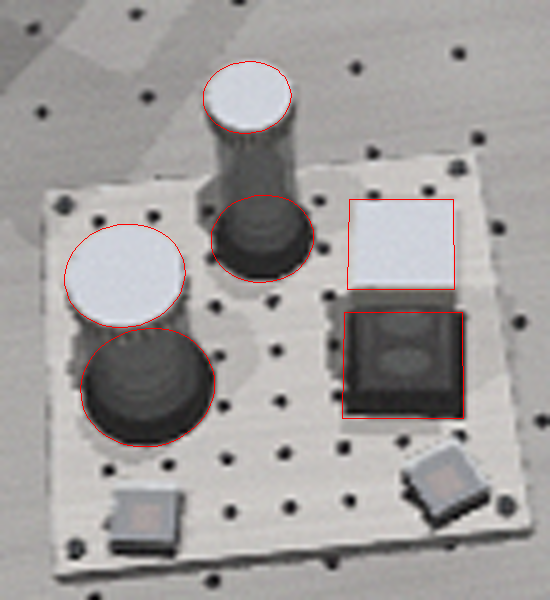

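View pics/t22.png

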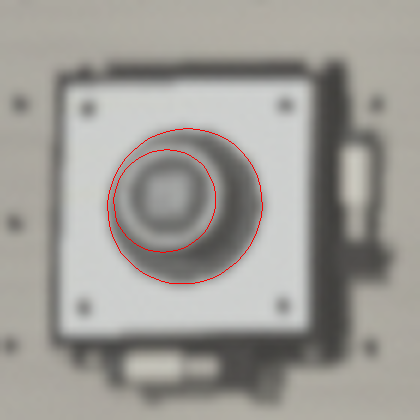

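View pics/c21.png

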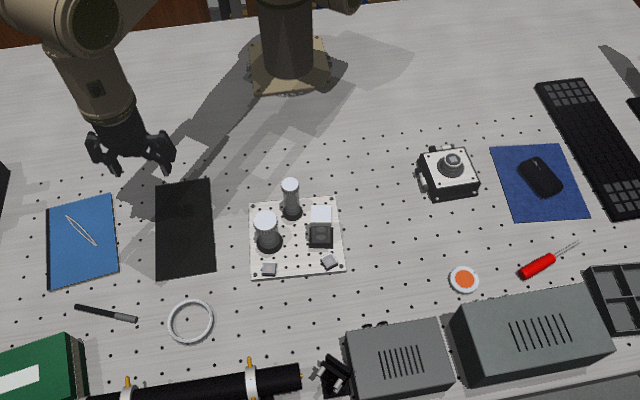

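All three caps and pads match their drawn outlines to about 1 mm, the reference is centred on the seat, and the arm is clear of everything. Handing in.

```bash
python3 -m pendant '[0,0,0,0,85,0,0,0,0,85]'; python3 -c "
from bench import job; print(job.hand_in())"
```

```text
time: 81.33
tool_pos: [484.8, -324.7, 176.3]
tcp_rot: [-179.7, 0.9, 171.4]
ft_force: [0.7, 0.5, 0.6]
finger_gap: 85.2
the job is handed in; nothing more can be done
None
```

The job is done and handed in at about 81 s. I stood the three cases on the mat, set the reference on the sample stage's seat, then put the square, slim and wide cases back on their own rests.

- **Final positions:** in the last pictures from both cameras, each case stands upright and centred on its rest to about 1 mm. The square case lines up with its pad. The reference is centred on the seat.
- **Contact forces:** every set-down showed only a light contact at the expected height. The highest wrist reading was about 24 N, when the square case touched the mat.
- **End state:** the gripper was open, clear of everything and reading no force.

Two things did not go as expected:

- **Tool tilt:** the tool drifted up to about 7.5° off vertical during the work and ended at 1°. By the logged tilt change between pick and place, the held objects leaned by roughly 2° at most before they settled flat.
- **Reference start position:** the two cameras first disagreed by about 3 mm on where it was. I measured again once the cases were out of the way, which brought them to about 2 mm, and the grasp was good.

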